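Fetch the cup from behind the tall ware

ROBOT

A 6-joint arm with a two-finger parallel gripper is mounted at the origin on the work surface. World frame = base frame: x ahead of the robot, y to its left, z up, the work surface at z = 0. Lengths are in m, angles in degrees, forces in N, time in s.
With the tool pointing down it reaches from about 0.4 to 0.825 m from the base axis. Payload 7 kg.
Tool frame: the origin (TCP) lies at the very end of the fingers, on their centre line; the grasp point (between the pads) lies 19 mm behind it; z points along the fingers, y is the line along which they close (so a half turn about z gives the same grasp; the last joint's range is limited). The gripper opens to 88 mm and grips with 3 to 60 N. Pads are 19 mm wide; open, the fingers measure 130 mm over their backs; the gripper's body (78 mm by 193 mm) begins 47 mm behind the grasp point.
Start: joints at [-48.81, 20.546, 0.682, 0, -70.136, -16.507], TCP at [0.282, -0.613, 0.187] pointing down, gripper open.
Joint ranges: [-176.03, 176.03], [-82.01, 121.73], [-58.28, 71.71], [-173.87, 95.51], [-174.79, -0.11], [-173.66, 173.66]. Speed limits (degrees/s): [136.94, 136.94, 172.46, 180, 180, 180].

INTERFACE

Orientations are given as [roll, pitch, yaw] about the fixed x, y, z axes, in that order (R = Rz(yaw) Ry(pitch) Rx(roll)).
In Python, from plant import ctrl gives the robot as it stands.
- The arm moves only by the tool carry_out, never from a script. Its argument "deltas" is a list that holds one entry, the list of rows, each a list of 5 numbers: the shift along the tool's x, y, z scaled (see below), then the turn about the tool's z scaled (see below), then the opening, from -1 (shut) to 1 (fully open). A call has 1 to 5 rows; each row is the pose to reach, as a shift and turn from the pose commanded when the call began, along the tool's axes at that moment, turning the shorter way round; what a row does not reach only later rows make up. The controller multiplies each number of a shift by 20 cm and each number of a turn by 2 pi rad. A row lasts 1/10 s, in which the tool goes at most 50 mm and 8.59 degrees, less where a joint would pass 70% of its speed; a pose out of reach is approached as far as the arm can. A call with a number of a shift or a turn outside -1 to 1 is refused whole. A call with a gripper value outside its range is refused whole. The fingers move at their own pace and stop on an object; the grip force is fixed at half the most. Time passes only in rows, so rows that repeat a pose let the fingers close. It gives the time, the measured TCP pose, the force, the opening and the grip force at its end, in the units of the state.
- ctrl.get_obs(): the state, without advancing time (a new reading comes with each control period).
- ctrl.snapshot(name): name is "scene" or "top" or "wrist"; returns a dict with "color" (384x512x3 uint8, red, green, blue), "camera_matrix" (3x3 intrinsics, pixels), "R" (3x3) and "t" (3): a world point X has camera coordinates R X + t. Camera axes: x right, y down, z forward; pixel columns grow to the right and rows downward; lengths in m; the calibration is good to about 2 mm. A picture is of the moment at which its call begins. There is no depth.
- ctrl.close_job(): hands the job in; it is judged then, once.
Trained networks look in a picture, given as the dict that the camera call returned (one of the last four; its "shot" number tells which), for a name from the list of things; names that differ only in an ending like _2 or _b are one class to them, and where a whole thing is asked for, a point or a joint stands for the part that bears it (a point fixed in the world has none). Each returns a list of dicts, best first, with "p" (0 to 1); they miss things now and then, are a little off and sometimes report something else, mostly with a low value. They report only what shows in the picture. A call takes as long as a camera call. They do not tell look-alikes from the thing itself.
- ctrl.search_frame(picture, name): "centre" ([column, row] in pixels, amid what is visible of it).
- ctrl.silhouettes(picture, name): "mask" (384x512 bool, what is visible of it) and "centre" ([column, row] in pixels, amid what is visible of it).
- ctrl.spot_point(picture, name): "centre" ([column, row] in pixels: a listed point, or the origin of a listed thing).
The state is a dict: "clock": time; "joint_pos": joint angles; "qvel": joint speeds; "tau": joint torques, N m; "tool_pos": TCP position; "orientation": TCP orientation; "force": force on the tool from outside, world axes, zero at the start; "moment": the same for the moment, N m; "opening": finger opening in m; "gripper_force": force on a finger pad.
Only numpy, scipy, OpenCV 4.12 (cv2) and the standard library are available. Lean on these libraries where they do the work, as an engineer would, in place of code of your own. Each camera call takes 0.05 s, during which the arm holds its last target. There are 200 camera calls.

TASK

The small cup at the far end of the narrow wooden ware tray has to go on the banding wheel, but the two tall pots stand in front of it. First set both tall pots upright on the flat side board, then fetch the cup and stand it in the middle of the banding wheel, and after that put each tall pot back in the tray just where it stood before. The clay is still soft, so do not knock any pot over or drop it, and leave the bowl, the jar and the wooden rib alone.

Things in the scene. Friction and masses are not known exactly. Their poses are not given: they have to be found in the camera images.
- vase_mid (a point): One of the two tall pots: straight clay vase, an open cylinder 60 mm across and 120 mm high, wall 5 mm, 0.26 kg. Stands in the tray. The point is on its axis, half-way up (60 mm above its foot); z is up along the axis. Gripped across its outside 85 to 95 mm above its foot, the gripper stays above the other pots.
- bottle_mid (a point): The other tall pot: clay bottle, same colour, 120 mm high, 0.26 kg. Round belly 62 mm across, 25 to 50 mm above the foot; straight neck 34 mm across from 76 to 114 mm above the foot, lip 40 mm. Stands in the tray. The point is on its axis, half-way up (60 mm above its foot); z is up along the axis. Best gripped by the neck, about 100 mm above the foot.
- cup_mid (a point): Small straight clay cup without a handle, 60 mm across and 56 mm high, wall 4.5 mm, standing in the tray at the far end, beyond the two tall pots. The point is on its axis, half-way up (28 mm above its foot); z is up along its axis. About 0.13 kg.
- tray: Fixed narrow wooden ware tray, open on top: outside 336 by 96 mm, 45 mm high; inside 320 by 80 mm; floor 10 mm above the table. Origin: centre of its underside. x runs along its length to the far end, where the cup is; the three pots stand in a row along x, about 96 mm apart, about 10 mm from the long walls: take them with one finger before and one behind. Which tall pot is nearer varies.
- board: Fixed flat dark wooden side board, 270 mm (its x) by 150 mm (its y), 12 mm thick, lying empty on the table to one side of the tray (left or right varies). Origin: centre of its underside, on the table; its top is 12 mm above the table. The two tall pots fit on it side by side along x.
- wheel_top (a point): Banding wheel: a fixed round metal disc 180 mm across on a short foot, on the other side of the tray from the board. It does not turn here. The point is the centre of its flat top, 60 mm above the table; z is up.
- bowl: Bystander: wide clay bowl, 110 mm across and 55 mm high, beyond the work. Origin: centre of its underside. Leave alone.
- jar: Bystander: closed grey jar with a white cap, 68 mm across and 85 mm high, beyond the work. Origin: centre of its underside. Leave alone.
- rib: Bystander: flat wooden potter's rib, 55 by 100 by 8 mm, lying beyond the far end of the tray. Origin: centre of its underside. Leave alone.
Not all that is in view belongs to the job. Leave any black look-alike of the part that bears vase_mid alone.

How it is judged (in metres and radians):
On the way, in this order (a step that is already met when the one before it is completed fails the run):
1. both tall pots stand upright and released on the side board, the cup still in its place (x of vase_mid in the frame of board between -0.135 and 0.135 m and y of vase_mid in the frame of board between -0.075 and 0.075 m and z of vase_mid in the frame of board between 0.067 and 0.077 m and contact force between the fingers and vase below 0.05 N and linear speed of each of vase, bottle below 0.03 m/s and angle between each of vase_mid, bottle_mid's own z axis and vertical below 0.12 rad and x of bottle_mid in the frame of board between -0.135 and 0.135 m and y of bottle_mid in the frame of board between -0.075 and 0.075 m and z of bottle_mid in the frame of board between 0.067 and 0.077 m and contact force between the fingers and bottle below 0.05 N and distance of cup_mid from where it was at the start of the episode below 0.04 m), for 0.2 s.
2. the cup stands released in the middle of the banding wheel while both tall pots are still on the side board (horizontal distance between cup_mid and wheel_top below 0.015 m and z of cup_mid in the frame of wheel_top between 0.023 and 0.033 m and contact force between the fingers and cup below 0.05 N and linear speed of each of cup, vase, bottle below 0.03 m/s and angle between each of cup_mid, vase_mid, bottle_mid's own z axis and vertical below 0.12 rad and x of vase_mid in the frame of board between -0.135 and 0.135 m and y of vase_mid in the frame of board between -0.075 and 0.075 m and z of vase_mid in the frame of board between 0.067 and 0.077 m and contact force between the fingers and vase below 0.05 N and x of bottle_mid in the frame of board between -0.135 and 0.135 m and y of bottle_mid in the frame of board between -0.075 and 0.075 m and z of bottle_mid in the frame of board between 0.067 and 0.077 m and contact force between the fingers and bottle below 0.05 N), for 0.2 s.
3. both tall pots are back in the tray where they stood, released (distance of each of vase_mid, bottle_mid from where it was at the start of the episode below 0.015 m and contact force between the fingers and vase below 0.05 N and linear speed of each of vase, bottle below 0.03 m/s and angle between each of vase_mid, bottle_mid's own z axis and vertical below 0.12 rad and contact force between the fingers and bottle below 0.05 N), for 0.2 s.
At the end, for the whole second after the job is handed in: The cup stands upright, released and at rest on the banding wheel, its axis within 15 mm of the wheel's centre; the straight vase and the bottle stand upright, released and at rest in the tray, each within 15 mm of where it stood at the start (all of step 3 and horizontal distance between cup_mid and wheel_top below 0.015 m and z of cup_mid in the frame of wheel_top between 0.023 and 0.033 m and contact force between the fingers and cup below 0.05 N and linear speed of cup below 0.03 m/s and angle between cup_mid's own z axis and vertical below 0.12 rad); the robot touches nothing.
It fails at once if a pot is knocked over (leans more than about 35 degrees) (angle between any of vase_mid, bottle_mid, cup_mid's own z axis and vertical above 0.6 rad).
It fails at once if a pot falls freely by more than about 20 mm, or is knocked away: faster than 0.65 m/s while the fingers do not hold it ((contact force between the fingers and vase below 0.05 N and linear speed of vase above 0.65 m/s) or (contact force between the fingers and bottle below 0.05 N and linear speed of bottle above 0.65 m/s) or (contact force between the fingers and cup below 0.05 N and linear speed of cup above 0.65 m/s)).
It fails at once if the bowl, the jar or the rib is moved by more than 20 mm (distance of any of bowl, jar, rib from where it was at the start of the episode above 0.02 m).
It also fails if it takes over 120 s, if anything falls off the work surface, if the arm or the gripper's body presses on something with over 40 N, if the wrist force passes 120 N, or if a joint passes its speed limit or range.

## Working session

There is one attempt and no reset: what is moved stays moved. The work goes in short steps, Python scripts to look and compute and a tool call to move; the robot and the scene stay as the last step left them, time stands still between calls to the robot, and variables do not carry over. Pictures are saved under pics/ and viewed, at most 14 in all, crops included, and the job is handed in when it is done.

Besides the shell and the picture viewer there is one more tool, called by a JSON object that holds its "name" and its "arguments". carry_out: Moves the arm, as the interface text tells. Its arguments: {"type":"object","properties":{"deltas":{"type":"array"}},"required":["deltas"]}

```bash
mkdir -p pics; ls
cat > h.py <<'E'
import numpy as np, cv2
from scipy.spatial.transform import Rotation as Ro
from plant import ctrl
def save(p,n): cv2.imwrite(f'pics/{n}.png',p['color'][...,::-1])
def ray(p,c):
    R=np.array(p['R']);t=np.array(p['t']);K=np.array(p['camera_matrix'])
    return -R.T@t, R.T@np.linalg.solve(K,[c[0],c[1],1])
def onz(p,c,z):
    o,d=ray(p,c); return o+d*(z-o[2])/d[2]
def tri(obs):
    A=[];b=[]
    for p,c in obs:
        o,d=ray(p,c); d/=np.linalg.norm(d); P=np.eye(3)-np.outer(d,d); A.append(P);b.append(P@o)
    X=np.linalg.lstsq(np.vstack(A),np.hstack(b),rcond=None)[0]
    return X,[np.linalg.norm(A[i]@X-b[i]) for i in range(len(b))]
def proj(p,X):
    q=np.array(p['camera_matrix'])@(np.array(p['R'])@X+np.array(p['t'])); return q[:2]/q[2]
def go(X,yaw=None,frame_rpy=None):
    s=ctrl.get_obs(); R=Ro.from_euler('xyz',s['orientation'],degrees=True)
    return R.inv().apply(np.array(X)-np.array(s['tool_pos']))/0.2
E
python3 - <<'E'
from h import *
np.set_printoptions(precision=4,suppress=True)
s=ctrl.get_obs();print(s)
P={n:ctrl.snapshot(n) for n in('scene','top')}
for n in P: save(P[n],n); o,d=ray(P[n],[256,192]);print(n,o,d)
N=['vase_mid','bottle_mid','cup_mid','tray','board','wheel_top','bowl','jar','rib']
for k in N:
    r={n:ctrl.spot_point(P[n],k) for n in P}
    for n in P: print(k,n,[(np.round(x['centre'],1),round(x['p'],2)) for x in r[n][:3]])
    if all(r.values()): print('   tri',tri([(P[n],r[n][0]['centre']) for n in P]))
E
```

```text
pics
{'clock': 0.0, 'joint_pos': array([-48.8104,  20.592 ,   0.6332,  -0.0197, -70.1362, -16.5078]), 'qvel': array([-0.0155, -0.0818,  0.0066,  0.0165,  0.007 ,  0.1002]), 'tau': array([  0.0016, -58.2705,  29.3053,   6.9971,   0.0067,  -0.0002]), 'tool_pos': array([ 0.2816, -0.6128,  0.1864]), 'orientation': array([ 179.9036,   -0.0092, -155.3249]), 'force': array([ 0.0239,  0.5924, -0.0316]), 'moment': array([0.0268, 0.0104, 0.042 ]), 'gripper_force': 0.0, 'opening': 0.08739527134518278}
scene [1.1242 0.2018 1.0185] [-0.5021 -0.1619 -0.8495]
top [ 0.3601 -0.0105  1.1442] [ 0.2108  0.0132 -0.9777]
vase_mid scene [(array([249.4, 165.1]), 0.98), (array([258.8, 127.2]), 0.77), (array([289.7, 135.3]), 0.62)]
vase_mid top [(array([279. , 292.4]), 0.97), (array([265.2, 236.2]), 0.82), (array([234.9, 293.1]), 0.8)]
   tri (array([ 0.3587, -0.0591, -0.1201]), [np.float64(0.006794057961156148), np.float64(0.006794057961156125)])
bottle_mid scene [(array([242.2, 193.9]), 0.92)]
bottle_mid top [(array([262.1, 187.1]), 0.86)]
   tri (array([ 0.5963, -0.0077,  0.098 ]), [np.float64(0.0030608265
[... 726 characters left out ...]
3777846842786), np.float64(0.00203537778468459)])
bowl scene [(array([310.5, 291.3]), 0.96)]
bowl top [(array([174.7, 137.3]), 0.88), (array([147.7, 224. ]), 0.24)]
   tri (array([0.7536, 0.2158, 0.0017]), [np.float64(0.0016251111415912921), np.float64(0.0016251111415913344)])
jar scene [(array([150.7, 245.5]), 0.65)]
jar top [(array([339.4, 134.3]), 0.92)]
   tri (array([ 0.7564, -0.2086, -0.0025]), [np.float64(0.0050389162320090735), np.float64(0.005038916232008272)])
rib scene [(array([223.2, 284. ]), 0.79), (array([350.9, 218.8]), 0.19)]
rib top [(array([251.4, 120.7]), 0.81)]
   tri (array([0.7978, 0.0128, 0.0016]), [np.float64(0.0025230907898151234), np.float64(0.0025230907898153914)])
```

View pics/scene.png

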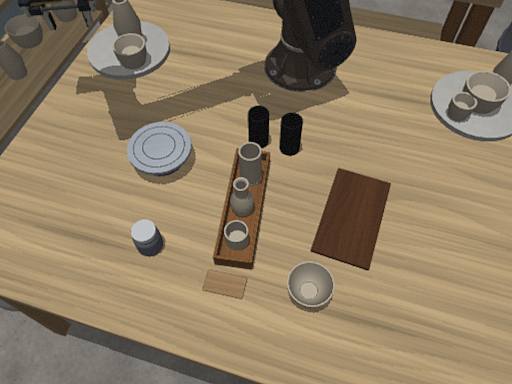

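View pics/top.png

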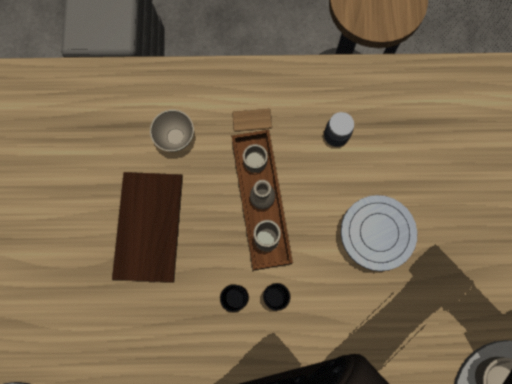

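The tray runs away from the robot, with the vase nearest (top view 265,236), then the bottle (262,190) and the cup (255,158). The board is on the left (148,228) and the wheel on the right (379,234). The two black look-alikes stand at (234,297) and (276,296), in front of the tray.

Run:
```python
from h import *
np.set_printoptions(precision=4,suppress=True)
P={n:ctrl.snapshot(n) for n in('scene','top')}
pick=lambda l,c:min(l,key=lambda x:np.hypot(*(np.array(x['centre'])-c)))
v=[(P['scene'],pick(ctrl.spot_point(P['scene'],'vase_mid'),[250,165])['centre']),(P['top'],pick(ctrl.spot_point(P['top'],'vase_mid'),[266,236])['centre'])]
print('vase',tri(v),onz(*v[0],.07),onz(*v[1],.07))
for k,z in(('bottle_mid',.07),('cup_mid',.038)):
  o=[(P[n],ctrl.spot_point(P[n],k)[0]['centre']) for n in P]; print(k,tri(o),onz(*o[0],z),onz(*o[1],z))
for n in P:
  for k,z in (('board',.012),('tray',.045),('wheel_top',.06)):
    l=ctrl.silhouettes(P[n],k)
    if not l: print(n,k,'none');continue
    m=l[0]['mask'].astype(np.uint8); c=max(cv2.findContours(m,0,2)[0],key=cv2.contourArea)
    if k=='wheel_top':
      e=cv2.fitEllipse(c);print(n,k,l[0]['p'],e,onz(P[n],e[0],z));continue
    W=np.array([onz(P[n],q[0],z)[:2] for q in c],np.float32); print(n,k,round(l[0]['p'],2),cv2.minAreaRect(W*1000))
```

```text
vase (array([ 0.4898, -0.0165,  0.0763]), [np.float64(0.010745111208610792), np.float64(0.01074511120861061)]) [ 0.4886 -0.0284  0.07  ] [ 0.4873 -0.0063  0.07  ]
bottle_mid (array([ 0.5914, -0.0117,  0.0753]), [np.float64(0.002265852779981969), np.float64(0.002265852779981962)]) [ 0.5879 -0.0106  0.07  ] [ 0.5932 -0.0139  0.07  ]
cup_mid (array([0.681 , 0.0145, 0.0447]), [np.float64(0.0023764539025274), np.float64(0.002376453902527687)]) [0.6774 0.0155 0.038 ] [0.6836 0.0124 0.038 ]
scene board 0.7 ((522.337158203125, 272.311279296875), (148.629150390625, 273.5638732910156), 86.92594146728516)
scene tray 0.68 ((681.9212036132812, 4.174137115478516), (80.21206665039062, 57.79395294189453), 17.972980499267578)
scene wheel_top 0.83 ((158.5755615234375, 147.8016815185547), (52.61892318725586, 64.64908599853516), 77.1116714477539) [ 0.4995 -0.2826  0.06  ]
top board none
top tray 0.55 ((582.9548950195312, -7.847190856933594), (338.0908203125, 95.80854034423828), 8.657401084899902)
top wheel_top 0.76 ((378.74407958984375, 232.8249969482422), (73.79622650146484, 77.37612915039062), 116.552734375) [ 0.4919 -0.2843  0.06  ]
```

{"name": "carry_out", "arguments": {"deltas": [[[0, 0, -0.25, -0.023, 1], [0, 0, -0.5, -0.046, 1], [0, 0, -0.75, -0.069, 1], [0, 0, -0.9, -0.092, 1], [0, 0, -0.9, -0.115, 1]]]}}

```text
clock: 2.2
tool_pos: [0.2823, -0.615, 0.3738]
orientation: [-179.6, -0.3, -113.6]
force: [1.1, -0.6, 0.1]
opening: 0.0876
gripper_force: 0.0
```

```bash
cat >> h.py <<'E'
np.set_printoptions(precision=4,suppress=True)
def plan(X,yaw=None):
    s=ctrl.get_obs(); print('at',s['tool_pos'],s['orientation'],'op',s['opening'],'t',s['clock'],'j',s['joint_pos'])
    print('shift/0.2',go(X), 'turn', None if yaw is None else -(((yaw-s['orientation'][2]+180)%360)-180)/360)
E
python3 - <<'E'
from h import *
plan([.46,-.02,.36],-81.3)
p=ctrl.snapshot('wrist'); R=Ro.from_euler('xyz',ctrl.get_obs()['orientation'],degrees=True)
o,d=ray(p,[256,192]); print(o,d,R.inv().apply(o-ctrl.get_obs()['tool_pos']),R.inv().apply(d),p['camera_matrix'])
print(R.inv().apply(np.array(p['R']).T).shape, (R.inv().as_matrix()@np.array(p['R']).T))
E
```

```text
at [ 0.2823 -0.615   0.3738] [-179.5679   -0.3176 -113.5818] op 0.08755631080211433 t 2.2 j [-48.8137  17.5741  19.842    0.1032 -91.7417  25.2367]
shift/0.2 [-3.0824  0.3761  0.049 ] turn -0.08967164431455604
[ 0.2543 -0.6767  0.572 ] [ 0.0885  0.2477 -0.9651] [ 0.0691  0.0003 -0.2011] [-0.2653  0.0202  0.9643] [[341.9585   0.     247.6483]
 [  0.     341.9585 188.4778]
 [  0.       0.       1.    ]]
(3, 3) [[-0.0089 -0.9669 -0.2551]
 [ 1.     -0.0081 -0.0041]
 [ 0.0019 -0.2551  0.9669]]
```

{"name": "carry_out", "arguments": {"deltas": [[[-0.25, 0.03, 0, 0, 1], [-0.5, 0.06, 0, 0, 1], [-0.75, 0.09, 0, 0, 1], [-1, 0.12, 0, 0, 1]]]}}

```text
clock: 2.65
tool_pos: [0.3404, -0.4202, 0.3663]
orientation: [179.9, 0.0, -114.1]
force: [1.0, 0.8, 1.1]
opening: 0.0878
gripper_force: 0.0
```

{"name": "carry_out", "arguments": {"deltas": [[[-0.25, 0.03, 0, 0, 1], [-0.5, 0.06, 0, 0, 1], [-0.75, 0.09, 0, 0, 1], [-1, 0.12, 0, 0, 1]]]}}

```text
clock: 3.05
tool_pos: [0.3989, -0.229, 0.3669]
orientation: [180.0, 0.0, -114.1]
force: [1.4, -0.3, 0.4]
opening: 0.088
gripper_force: 0.0
```

{"name": "carry_out", "arguments": {"deltas": [[[-0.25, 0.03, 0, -0.023, 1], [-0.5, 0.06, 0, -0.046, 1], [-0.75, 0.09, 0, -0.07, 1], [-1, 0.12, 0, -0.09, 1], [-1, 0.12, 0.05, -0.09, 1]]]}}

```text
clock: 3.55
tool_pos: [0.4598, -0.0338, 0.357]
orientation: [-180.0, 0.0, -81.1]
force: [-0.2, -0.9, -0.0]
opening: 0.0874
gripper_force: 0.0
```

Run:
```python
from h import *
plan([.488,-.022,.36],-81.3)
p=ctrl.snapshot('wrist'); save(p,'w1')
for k,z in(('vase_mid',.07),('bottle_mid',.07),('cup_mid',.038)):
  for x in ctrl.spot_point(p,k)[:3]: print(k,x['p'],x['centre'],onz(p,x['centre'],z))
```

```text
at [ 0.4598 -0.0338  0.357 ] [-179.9679    0.0345  -81.1486] op 0.0874284920062747 t 3.55 j [ 20.3487  -4.1885  -7.2079  -0.0275 -86.9423 -11.4959]
shift/0.2 [-0.0368 -0.1487 -0.0147] turn 0.000420543446530925
vase_mid 0.89 [321.0, 150.6] [ 0.3561 -0.0452  0.07  ]
vase_mid 0.83 [311.5, 215.9] [0.3496 0.0535 0.07  ]
bottle_mid 0.6 [157.1, 150.7] [ 0.5869 -0.0091  0.07  ]
cup_mid 0.63 [99.7, 146.9] [0.681  0.0047 0.038 ]
```

View pics/w1.png

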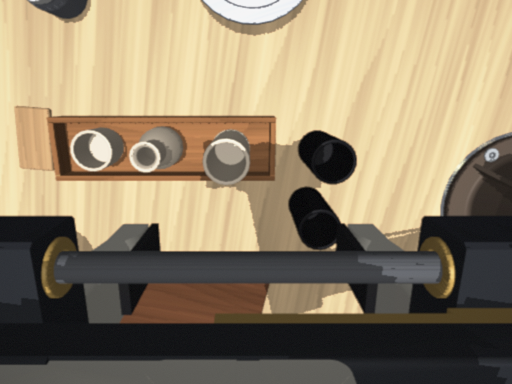

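Wrist view: vase rim about (227,160), bottle lip about (147,157), cup rim about (95,150). The black look-alikes are at (330,158) and (317,228). I'll take rims from enlarged crops of this view and the top view.

Run:
```python
from h import *
a=ctrl.snapshot('wrist');b=ctrl.snapshot('top')
import pickle; pickle.dump((a,b),open('v1.pkl','wb'))
A=cv2.resize(a['color'][115:195,60:260,::-1],None,fx=4,fy=4,interpolation=cv2.INTER_CUBIC)
B=cv2.resize(b['color'][130:280,225:305,::-1],None,fx=4,fy=4,interpolation=cv2.INTER_CUBIC)
B=cv2.rotate(B,cv2.ROTATE_90_COUNTERCLOCKWISE)[:270+50]
C=np.zeros((640,800,3),np.uint8); C[:320]=A[:,:800]; C[320:640,:600]=B
cv2.imwrite('pics/c1.png',C[:600])
for k in('vase_mid','bottle_mid','cup_mid'):
  for n,p in(('w',a),('t',b)):
    for x in ctrl.silhouettes(p,k)[:3]: 
      ys,xs=np.nonzero(x['mask']); print(k,n,round(x['p'],2),np.round(x['centre'],1),xs.min(),xs.max(),ys.min(),ys.max())
```

```text
vase_mid w 0.93 [323.4 159.7] 296 354 133 187
vase_mid w 0.65 [312.8 220.2] 287 337 189 250
vase_mid w 0.56 [223.7 161.8] 201 247 133 189
vase_mid t 0.87 [278.8 295.4] 263 290 290 310
vase_mid t 0.62 [234.2 295.4] 220 248 284 311
bottle_mid w 0.56 [155.2 153.4] 127 181 130 176
cup_mid w 0.88 [ 91.8 152.9] 69 121 132 175
```

View pics/c1.png

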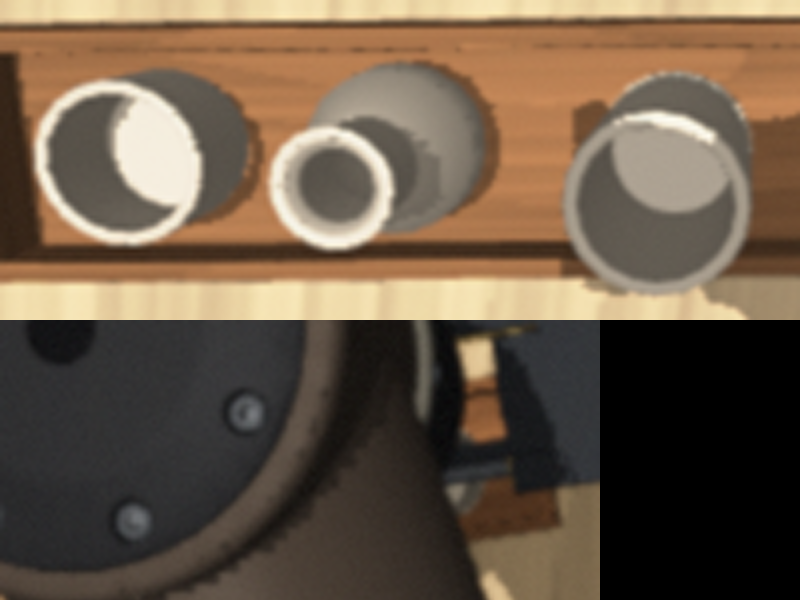

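Upper half (wrist, 4x): rim centres at crop (119,162) cup, (332,188) bottle and (657,202) vase. The arm hides the row from the top camera now, so I'll use the first top picture.

Run:
```python
from h import *
b=cv2.imread('pics/top.png')
B=cv2.resize(b[140:260,225:300],None,fx=5,fy=5,interpolation=cv2.INTER_CUBIC)
cv2.imwrite('pics/c2.png',B)
```

```text
(no output)
```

View pics/c2.png

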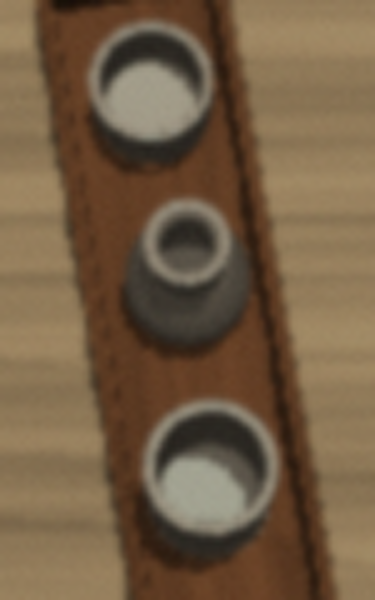

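Rim centres in the top crop: cup (151,83), bottle lip (187,242), vase (210,468).

Run:
```python
from h import *
import pickle; a,b=pickle.load(open('v1.pkl','rb'))
for k,w,t,z in(('cup',(119,162),(151,83),.066),('bottle',(332,188),(187,242),.13),('vase',(657,202),(210,468),.13)):
  w=np.array(w)/4+[60,115]-.4; t=np.array(t)/5+[225,140]-.4
  print(k,tri([(a,w),(b,t)]),'w',onz(a,w,z),'t',onz(b,t,z))
X=np.array([.488,-.018,.13])
plan([.488,-.018,.20],-81.3)
```

```text
cup (array([0.6821, 0.006 , 0.0646]), [np.float64(0.00034510591910550536), np.float64(0.0003451059191053007)]) w [0.6818 0.0055 0.066 ] t [0.6814 0.0062 0.066 ]
bottle (array([ 0.588 , -0.0104,  0.1287]), [np.float64(0.0001345228100836901), np.float64(0.00013452281008460618)]) w [ 0.5875 -0.0106  0.13  ] t [ 0.5878 -0.0104  0.13  ]
vase (array([ 0.4862, -0.0195,  0.123 ]), [np.float64(0.00025002661558482095), np.float64(0.0002500266155852268)]) w [ 0.4857 -0.021   0.13  ] t [ 0.4856 -0.0193  0.13  ]
at [ 0.4584 -0.039   0.3576] [-179.9792    0.0032  -81.5971] op 0.08728201266356739 t 4.15 j [ 19.7817  -4.2898  -7.2466   0.001  -87.0221 -11.3789]
shift/0.2 [-0.0821 -0.1616  0.7879] turn -0.0008252260403824133
```

{"name": "carry_out", "arguments": {"deltas": [[[-0.073, -0.149, 0.2, 0, 1], [-0.073, -0.149, 0.4, 0, 1], [-0.073, -0.149, 0.6, 0, 1], [-0.073, -0.149, 0.8, 0, 1], [-0.073, -0.149, 0.8, 0, 1]]]}}

```text
clock: 4.65
tool_pos: [0.4821, -0.0203, 0.1926]
orientation: [179.5, -0.0, -81.6]
force: [-0.9, 0.2, 0.1]
opening: 0.0877
gripper_force: 0.0
```

Run:
```python
from h import *
plan([.4857,-.0202,.081],-81.3)
p=ctrl.snapshot('wrist'); save(p,'w2')
print(proj(p,np.array([.4857,-.0202,.13])))
```

```text
at [ 0.4821 -0.0203  0.1926] [179.4687  -0.0175 -81.5872] op 0.08768782498170563 t 4.65 j [ 20.9111   2.2961 -21.8717  -0.1069 -66.3548 -12.455 ]
shift/0.2 [ 0.0017 -0.0229  0.5576] turn -0.0007978474791548883
[243.0139 187.5509]
```

View pics/w2.png

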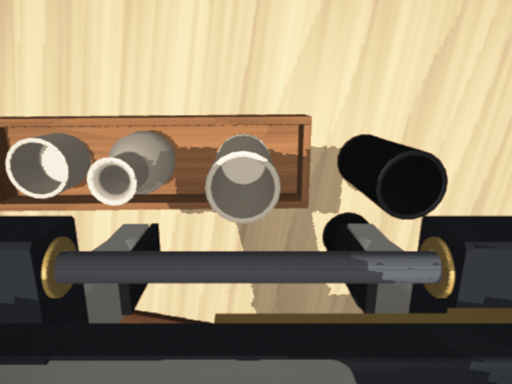

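The vase rim is centred at (242,187) as predicted, so I'll descend straight onto it.

{"name": "carry_out", "arguments": {"deltas": [[[0, 0, 0.15, 0, 1], [0, 0, 0.3, 0, 1], [0, 0, 0.45, 0, 1], [0, 0, 0.5, 0, 1], [0, 0, 0.5, 0, 1]]]}}

```text
clock: 5.2
tool_pos: [0.4865, -0.0196, 0.0982]
orientation: [-180.0, -0.0, -81.5]
force: [-1.2, -0.5, 0.4]
opening: 0.0874
gripper_force: 0.0
```

Run:
```python
from h import *
plan([.4857,-.0202,.081],-81.3)
```

```text
at [ 0.4865 -0.0196  0.0982] [-179.9985   -0.0282  -81.5088] op 0.08743018618952578 t 5.2 j [ 20.9202   7.4354 -29.7166   0.035  -52.8526 -12.4501]
shift/0.2 [0.0024 0.0042 0.0861] turn -0.0005798805484589467
```

{"name": "carry_out", "arguments": {"deltas": [[[0, 0, 0.05, 0, 1], [0, 0, 0.085, 0, 0.5], [0, 0, 0.085, 0, 0.4], [0, 0, 0.085, 0, -1], [0, 0, 0.085, 0, -1]]]}}

```text
clock: 5.7
tool_pos: [0.4861, -0.0195, 0.0808]
orientation: [-180.0, -0.0, -81.5]
force: [-2.2, -0.9, 1.2]
opening: 0.0612
gripper_force: 0.7
```

{"name": "carry_out", "arguments": {"deltas": [[[0, 0, 0, 0, -1], [0, 0, 0, 0, -1], [0, 0, 0, 0, -1]]]}}

```text
clock: 6.0
tool_pos: [0.486, -0.0196, 0.0808]
orientation: [-180.0, -0.0, -81.5]
force: [-1.3, -0.1, 4.1]
opening: 0.0594
gripper_force: 30.0
```

{"name": "carry_out", "arguments": {"deltas": [[[0, 0, -0.08, 0, -1], [0, 0, -0.2, 0, -1], [0, 0, -0.35, 0, -1], [0, 0, -0.45, 0, -1], [0, 0, -0.45, 0, -1]]]}}

```text
clock: 6.5
tool_pos: [0.4873, -0.0191, 0.1726]
orientation: [-179.7, 0.0, -81.5]
force: [0.1, -0.0, -3.3]
opening: 0.0599
gripper_force: 30.0
```

Run:
```python
from h import *
import pickle; a,b=pickle.load(open('v1.pkl','rb'))
W=np.array([onz(b,q,.012)[:2] for q in((123,172),(183,175),(175,282),(113,281))]); print(W, W.mean(0))
c,s=np.cos(np.deg2rad(-3.1)),np.sin(np.deg2rad(-3.1))
B=np.array([.522,.272]); v=B-.067*np.array([c,s]); bo=B+.067*np.array([c,s]);print(v,bo)
plan([*v,.17],-83.1)
```

```text
[[0.66   0.3404]
 [0.6504 0.1886]
 [0.3847 0.202 ]
 [0.3889 0.3516]] [0.521  0.2707]
[0.4551 0.2756] [0.5889 0.2684]
at [ 0.4873 -0.0191  0.1726] [-179.7453    0.0361  -81.5054] op 0.0598707505980455 t 6.5 j [ 20.9318   3.1408 -23.7571   0.022  -62.8455 -12.4473]
shift/0.2 [-1.4813 -0.0584  0.0141] turn 0.004429326976881814
```

{"name": "carry_out", "arguments": {"deltas": [[[-0.08, 0, 0, 0, -1], [-0.23, -0.01, 0, 0, -1], [-0.42, -0.02, 0, 0, -1], [-0.62, -0.03, 0, 0, -1], [-0.8, -0.03, 0, 0, -1]]]}}

```text
clock: 7.0
tool_pos: [0.4669, 0.1408, 0.1686]
orientation: [179.9, -0.0, -81.6]
force: [-0.1, 0.3, -3.7]
opening: 0.0593
gripper_force: 30.0
```

{"name": "carry_out", "arguments": {"deltas": [[[-0.18, -0.01, 0, 0, -1], [-0.36, -0.02, 0, 0, -1], [-0.53, -0.03, 0, 0, -1], [-0.64, -0.03, 0, 0, -1], [-0.68, -0.03, 0, 0, -1]]]}}

```text
clock: 7.5
tool_pos: [0.4528, 0.2765, 0.1683]
orientation: [179.9, -0.1, -81.4]
force: [-0.1, 0.5, -3.6]
opening: 0.0594
gripper_force: 30.0
```

Run:
```python
from h import *
plan([.455,.275,.0835])
```

```text
at [0.4528 0.2765 0.1683] [179.8663  -0.0596 -81.4321] op 0.05939885614596411 t 7.5 j [ 52.5595   7.8489 -18.96    -0.056  -63.3286 -43.9665]
shift/0.2 [ 0.0087 -0.0106  0.4238] turn None
```

{"name": "carry_out", "arguments": {"deltas": [[[0, 0, 0.12, 0, -1], [0, 0, 0.25, 0, -1], [0, 0, 0.34, 0, -1], [0, 0, 0.39, 0, -1], [0, 0, 0.4, 0, -1]]]}}

```text
clock: 8.0
tool_pos: [0.4531, 0.2737, 0.0886]
orientation: [179.8, -0.1, -81.6]
force: [0.6, 0.8, -2.7]
opening: 0.0598
gripper_force: 30.0
```

{"name": "carry_out", "arguments": {"deltas": [[[0, 0, 0.01, 0, -1], [0, 0, 0.015, 0, -1], [0, 0, 0.015, 0, -1]]]}}

```text
clock: 8.3
tool_pos: [0.4543, 0.2753, 0.088]
orientation: [-179.9, 0.0, -81.5]
force: [-0.0, -0.1, -3.8]
opening: 0.0592
gripper_force: 30.0
```

{"name": "carry_out", "arguments": {"deltas": [[[0, 0, 0.01, 0, -1], [0, 0, 0.022, 0, -1], [0, 0, 0.022, 0, -1]]]}}

```text
clock: 8.6
tool_pos: [0.454, 0.275, 0.0829]
orientation: [-180.0, 0.0, -81.5]
force: [-0.7, 0.1, -3.9]
opening: 0.0594
gripper_force: 30.0
```

{"name": "carry_out", "arguments": {"deltas": [[[0, 0, 0.004, 0, -1], [0, 0, 0.008, 0, -1], [0, 0, 0.008, 0, -1]]]}}

```text
clock: 8.9
tool_pos: [0.4542, 0.2752, 0.0828]
orientation: [-179.9, 0.0, -81.5]
force: [-4.3, -1.3, 9.5]
opening: 0.0597
gripper_force: 30.0
```

Contact (the force is now upward). I'll release, then rise.

{"name": "carry_out", "arguments": {"deltas": [[[0, 0, 0, 0, -0.5], [0, 0, 0, 0, 0.5], [0, 0, 0, 0, 0.9], [0, 0, 0, 0, 0.9], [0, 0, 0, 0, 0.9]]]}}

```text
clock: 9.4
tool_pos: [0.4541, 0.2751, 0.0814]
orientation: [-180.0, 0.0, -81.5]
force: [0.2, 0.0, -0.5]
opening: 0.0811
gripper_force: 0.0
```

{"name": "carry_out", "arguments": {"deltas": [[[0, 0, -0.1, 0, 0.9], [0, 0, -0.25, 0, 0.9], [0, 0, -0.45, 0, 0.9], [0, 0, -0.7, 0, 0.9], [0, 0, -0.75, 0, 0.9]]]}}

```text
clock: 9.9
tool_pos: [0.4564, 0.2766, 0.2375]
orientation: [-179.6, 0.3, -81.5]
force: [0.2, -0.5, -0.6]
opening: 0.0833
gripper_force: 0.0
```

Run:
```python
from h import *
plan([.5877,-.0105,.2],-81.3)
```

```text
at [0.4564 0.2766 0.2375] [-179.5529    0.2572  -81.4786] op 0.08332945591412029 t 9.9 j [ 52.3845   5.0732 -12.9921   0.1313 -71.4342 -43.9053]
shift/0.2 [ 1.5179 -0.4349  0.184 ] turn -0.000496043271717402
```

{"name": "carry_out", "arguments": {"deltas": [[[0.15, -0.05, 0, 0, 0.9], [0.38, -0.11, 0, 0, 0.9], [0.6, -0.17, 0.05, 0, 0.9], [0.8, -0.23, 0.1, 0, 0.9], [0.95, -0.28, 0.1, 0, 0.9]]]}}

```text
clock: 10.4
tool_pos: [0.5372, 0.093, 0.2099]
orientation: [179.9, -0.0, -81.6]
force: [0.4, 0.2, -0.2]
opening: 0.0832
gripper_force: 0.0
```

{"name": "carry_out", "arguments": {"deltas": [[[0.2, -0.06, 0, 0, 0.9], [0.4, -0.11, 0.05, 0, 0.9], [0.56, -0.155, 0.1, 0, 0.9], [0.568, -0.155, 0.1, 0, 0.9], [0.568, -0.155, 0.1, 0, 0.9]]]}}

```text
clock: 10.9
tool_pos: [0.5847, -0.0134, 0.1907]
orientation: [179.9, -0.0, -81.6]
force: [1.1, 0.7, 0.7]
opening: 0.0832
gripper_force: 0.0
```

Run:
```python
from h import *
plan([.5877,-.0105,.091],-81.3)
p=ctrl.snapshot('wrist'); save(p,'w3')
print(proj(p,np.array([.5877,-.0105,.13])))
```

```text
at [ 0.5847 -0.0134  0.1907] [179.9344  -0.0109 -81.6343] op 0.08319251881142978 t 10.9 j [ 17.8308  12.0411 -10.7067  -0.     -67.3187  -9.4651]
shift/0.2 [-0.0122 -0.0173  0.4983] turn -0.0009286612612070952
[243.8711 191.6079]
```

View pics/w3.png

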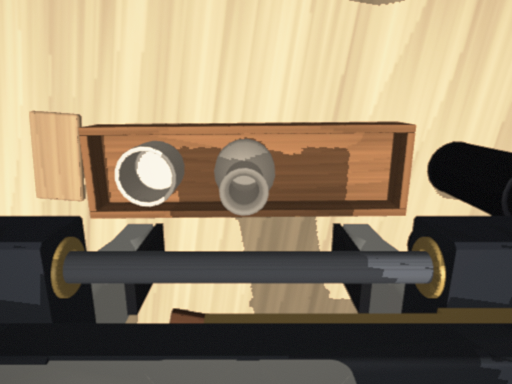

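The bottle lip is at (244,191), exactly as predicted. I'll descend onto the neck.

{"name": "carry_out", "arguments": {"deltas": [[[-0.012, -0.017, 0.12, 0, 0.9], [-0.012, -0.017, 0.27, 0, 0.9], [-0.012, -0.017, 0.4, 0, 0.9], [-0.012, -0.017, 0.48, 0, 0.9], [-0.012, -0.017, 0.49, 0, 0.9]]]}}

```text
clock: 11.45
tool_pos: [0.5863, -0.0085, 0.0917]
orientation: [179.8, -0.0, -81.4]
force: [-0.2, -1.0, -0.3]
opening: 0.0832
gripper_force: 0.0
```

{"name": "carry_out", "arguments": {"deltas": [[[0, 0, 0, 0, 0.4], [0, 0, 0, 0, 0.0], [0, 0, 0, 0, 0.0]]]}}

```text
clock: 11.75
tool_pos: [0.5886, -0.0091, 0.0947]
orientation: [-179.9, 0.0, -81.5]
force: [0.6, 0.4, 0.2]
opening: 0.0648
gripper_force: 0.0
```

Run:
```python
from h import *
plan([.5877,-.0105,.091],-81.3)
```

```text
at [ 0.5886 -0.0091  0.0947] [-179.8696    0.0118  -81.4901] op 0.06475840314402112 t 11.75 j [ 18.1326  16.7802 -17.7573   0.0123 -55.3319  -9.6297]
shift/0.2 [0.0061 0.0056 0.0187] turn -0.0005280655602921531
```

{"name": "carry_out", "arguments": {"deltas": [[[0.005, 0.004, 0.018, 0, 0.0], [0.005, 0.004, 0.018, 0, -0.1], [0.005, 0.004, 0.018, 0, -0.15], [0.005, 0.004, 0.018, 0, -1], [0.005, 0.004, 0.018, 0, -1]]]}}

```text
clock: 12.25
tool_pos: [0.5879, -0.0111, 0.0917]
orientation: [-179.9, -0.1, -81.5]
force: [-7.1, -1.7, 18.7]
opening: 0.027
gripper_force: 9.7
```

{"name": "carry_out", "arguments": {"deltas": [[[0, 0, 0, 0, -1], [0, 0, 0, 0, -1], [0, 0, 0, 0, -1]]]}}

```text
clock: 12.55
tool_pos: [0.5898, -0.0114, 0.0947]
orientation: [-179.7, -0.1, -81.4]
force: [-6.5, -0.7, 31.1]
opening: 0.0035
gripper_force: 14.8
```

Run:
```python
from h import *
p=ctrl.snapshot('wrist'); q=ctrl.snapshot('scene')
C=np.zeros((500,800,3),np.uint8)
C[:384,:512]=p['color'][...,::-1]; C[:280,520:800]=cv2.resize(q['color'][130:270,190:330,::-1],(280,280)); cv2.imwrite('pics/w4.png',C[:390])
plan([.5877,-.0105,.091],-81.3); s=ctrl.get_obs();print(s['force'],s['gripper_force'])
print([(np.round(x['centre']),x['p']) for x in ctrl.spot_point(q,'bottle_mid')])
```

```text
at [ 0.5905 -0.0112  0.0951] [-179.5787   -0.1162  -81.4049] op 0.0007500482653071706 t 12.65 j [ 18.0039  16.7259 -17.8674   0.224  -55.0103  -9.5363]
shift/0.2 [-0.0055  0.0133  0.0205] turn -0.00029149587947196033
[-4.9159 -0.4994 31.8105] 14.465975606758938
[(array([242., 194.]), 0.79)]
```

View pics/w4.png

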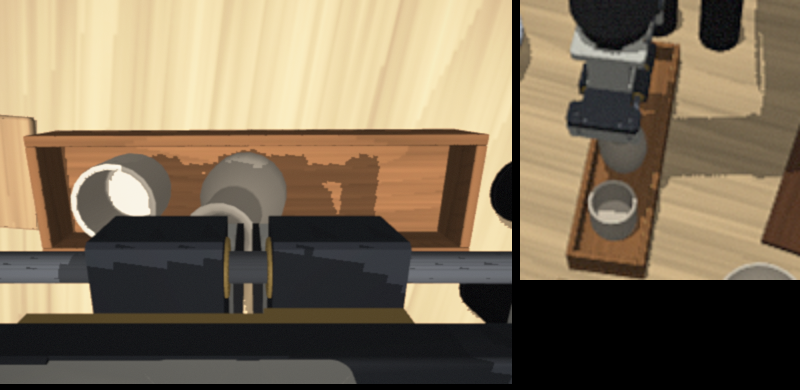

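The fingers have shut to 0.75 mm without holding the neck. The bottle still looks upright, with its lip at about (222,212). I'll check this against projections before moving.

Run:
```python
from h import *
p=ctrl.snapshot('wrist');q=ctrl.snapshot('scene');I=p['color'][:,:,::-1].copy();J=q['color'][:,:,::-1].copy()
b=np.array([.5877,-.0105,0])
for im,P in((I,p),(J,q)):
  for z,r,c in((.13,.02,(0,0,255)),(.086,.017,(0,255,0)),(.0475,.031,(255,0,0))):
    pts=np.array([proj(P,b+[r*np.cos(t),r*np.sin(t),z]) for t in np.linspace(0,6.28,40)])
    cv2.polylines(im,[np.round(pts*8).astype(np.int32)],True,c,1,cv2.LINE_AA,3)
  t=ctrl.get_obs()['tool_pos']; 
  for d in(0,.019,.04): cv2.circle(im,tuple(int(v) for v in proj(P,t+[0,0,d])),1,(255,0,255),-1)
C=np.zeros((480,800,3),np.uint8); C[:480,:440]=cv2.resize(I[110:270,170:317],(440,480));C[:480,450:800]=cv2.resize(J[120:240,200:287],(350,480))
cv2.imwrite('pics/w5.png',C)
```

```text
(no output)
```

View pics/w5.png

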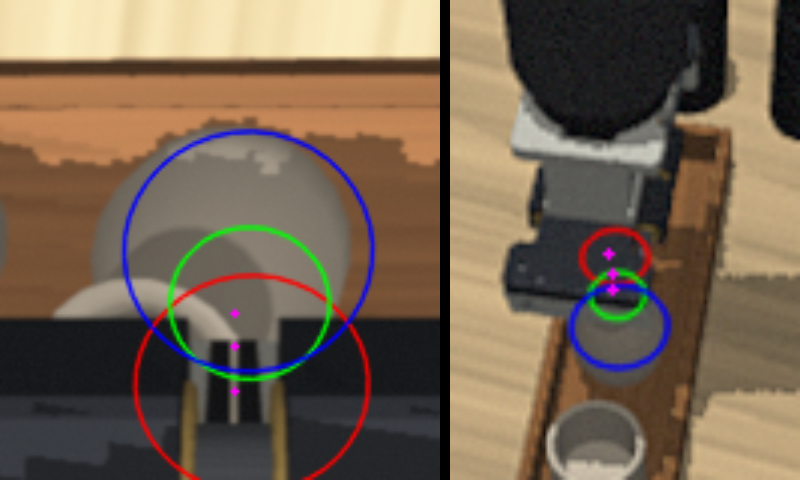

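The lip has shifted about 18 mm towards the cup and the belly about 6 mm, so the bottle is leaning slightly away with the shut fingers beside the neck. I'll ease straight up in small steps.

{"name": "carry_out", "arguments": {"deltas": [[[0, 0, -0.01, 0, -1], [0, 0, -0.02, 0, -1], [0, 0, -0.03, 0, -1]]]}}

```text
clock: 13.1
tool_pos: [0.5873, -0.0107, 0.0964]
orientation: [-180.0, 0.0, -81.5]
force: [-1.4, -0.1, -0.5]
opening: 0.0004
gripper_force: 0.0
```

Run:
```python
from h import *
p=ctrl.snapshot('wrist');s=ctrl.get_obs();print(s['tool_pos'],s['force'],s['opening'],s['gripper_force'])
save(p,'w6')
```

```text
[ 0.5873 -0.0107  0.0963] [ 0.7952 -0.8089  0.1473] 0.0002093428755726899 0.0
```

View pics/w6.png

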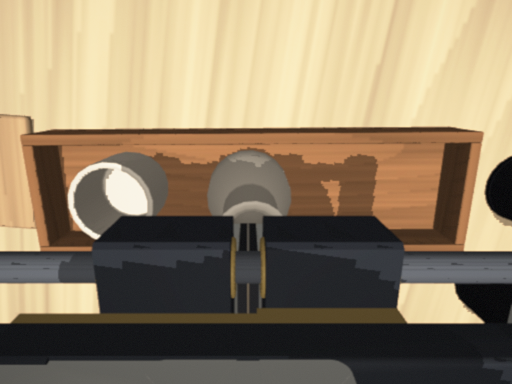

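The force is now zero and the bottle is upright again, with its lip centred near column 253. The shut fingers sit within the mouth outline, so I'll draw them straight up and out, then regrip in small closing steps.

{"name": "carry_out", "arguments": {"deltas": [[[0, 0, -0.05, 0, -1], [0, 0, -0.1, 0, -1], [0, 0, -0.15, 0, -1], [0, 0, -0.2, 0, -1], [0, 0, -0.25, 0, -1]]]}}

```text
clock: 13.65
tool_pos: [0.5873, -0.0107, 0.1469]
orientation: [-180.0, 0.0, -81.5]
force: [-0.3, -0.4, 0.2]
opening: 0.0004
gripper_force: 0.0
```

{"name": "carry_out", "arguments": {"deltas": [[[0, 0, -0.12, 0, -1], [0, 0, -0.25, 0, 0.5], [0, 0, -0.25, 0, 0.9], [0, 0, -0.25, 0, 0.9], [0, 0, -0.25, 0, 0.9]]]}}

```text
clock: 14.15
tool_pos: [0.5866, -0.0107, 0.1953]
orientation: [179.9, 0.0, -81.5]
force: [-1.3, 0.6, -0.6]
opening: 0.0268
gripper_force: 0.0
```

{"name": "carry_out", "arguments": {"deltas": [[[0, 0, 0, 0, 0.9], [0, 0, 0, 0, 0.9], [0, 0, 0, 0, 0.9], [0, 0, 0, 0, 0.9]]]}}

```text
clock: 14.55
tool_pos: [0.5871, -0.0107, 0.1955]
orientation: [180.0, -0.0, -81.5]
force: [0.1, -0.2, -0.5]
opening: 0.0587
gripper_force: 0.0
```

Run:
```python
from h import *
p=ctrl.snapshot('wrist');plan([.5877,-.0105,.15])
b=np.array([.5877,-.0105,.13]); print('pred lip',proj(p,b), 'mid', proj(p,b-[0,0,.06]))
for f in (ctrl.spot_point,): print([(np.round(x['centre'],1),x['p']) for x in f(p,'bottle_mid')])
C=p['color'][100:230,60:330,::-1]; cv2.imwrite('pics/w7.png',cv2.resize(C,None,fx=2.9,fy=2.9,interpolation=cv2.INTER_CUBIC))
```

```text
at [ 0.5871 -0.0107  0.1956] [179.9823  -0.0016 -81.5191] op 0.06309908111781336 t 14.6 j [ 18.0185  12.0474 -10.0405  -0.0014 -67.9298  -9.537 ]
shift/0.2 [-0.0006 -0.0031  0.2279] turn None
pred lip [247.3755 187.1845] mid [247.3214 171.3653]
[(array([246., 174.]), 0.83)]
```

View pics/w7.png

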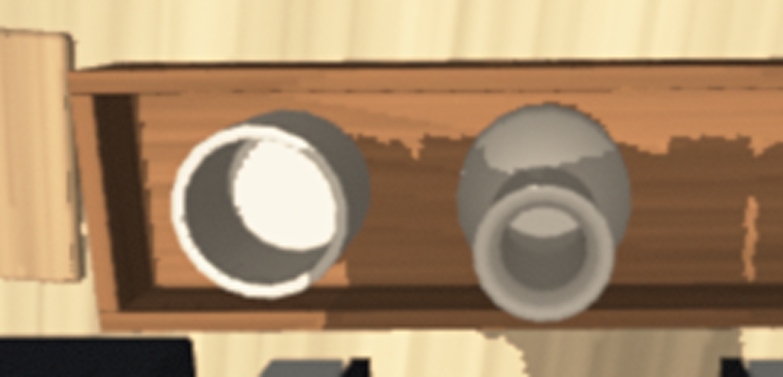

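The bottle stands upright at its original place: the lip is at (247,187), as predicted. I'll regrip it, closing in small commanded steps.

{"name": "carry_out", "arguments": {"deltas": [[[0, -0.003, 0.12, 0, 0.9], [0, -0.003, 0.27, 0, 0.9], [0, -0.003, 0.4, 0, 0.9], [0, -0.003, 0.5, 0, 0.5], [0, -0.003, 0.53, 0, 0.3]]]}}

```text
clock: 15.15
tool_pos: [0.5862, -0.0109, 0.0875]
orientation: [179.8, -0.0, -81.5]
force: [0.1, 0.1, 0.4]
opening: 0.0722
gripper_force: 0.0
```

{"name": "carry_out", "arguments": {"deltas": [[[0, 0, 0, 0, 0.1], [0, 0, 0, 0, 0], [0, 0, 0, 0, 0], [0, 0, 0, 0, 0]]]}}

```text
clock: 15.55
tool_pos: [0.5884, -0.0104, 0.0909]
orientation: [-179.9, 0.0, -81.5]
force: [0.3, 1.1, -0.3]
opening: 0.0452
gripper_force: 0.0
```

Run:
```python
from h import *
plan([.5877,-.0105,.089])
```

```text
at [ 0.5884 -0.0104  0.0909] [-179.8962    0.0111  -81.5108] op 0.04523337610337424 t 15.55 j [ 18.0093  17.0012 -18.0175   0.0076 -54.8771  -9.5245]
shift/0.2 [-0.0002  0.0035  0.0093] turn None
```

{"name": "carry_out", "arguments": {"deltas": [[[0, 0.003, 0.008, 0, -0.1], [0, 0.003, 0.008, 0, -0.15], [0, 0.003, 0.008, 0, -0.2], [0, 0.003, 0.008, 0, -0.2]]]}}

```text
clock: 15.95
tool_pos: [0.5876, -0.0106, 0.0885]
orientation: [-180.0, -0.0, -81.5]
force: [-0.2, 0.0, 1.6]
opening: 0.0362
gripper_force: 30.0
```

{"name": "carry_out", "arguments": {"deltas": [[[0, 0, 0, 0, -0.24], [0, 0, 0, 0, -0.24], [0, 0, 0, 0, -0.26]]]}}

```text
clock: 16.25
tool_pos: [0.5875, -0.0106, 0.0885]
orientation: [-180.0, -0.0, -81.5]
force: [1.0, 1.0, 4.0]
opening: 0.0358
gripper_force: 30.0
```

Held: 30 N at a 36 mm opening. Lifting gently.

{"name": "carry_out", "arguments": {"deltas": [[[0, 0, -0.02, 0, -0.26], [0, 0, -0.05, 0, -0.26], [0, 0, -0.08, 0, -0.26], [0, 0, -0.1, 0, -0.26]]]}}

```text
clock: 16.65
tool_pos: [0.5872, -0.0107, 0.1087]
orientation: [-180.0, 0.0, -81.5]
force: [-1.0, 0.4, -1.7]
opening: 0.0357
gripper_force: 30.0
```

{"name": "carry_out", "arguments": {"deltas": [[[0, 0, -0.08, 0, -0.26], [0, 0, -0.2, 0, -0.26], [0, 0, -0.3, 0, -0.26], [0, 0, -0.36, 0, -0.26], [0, 0, -0.36, 0, -0.26]]]}}

```text
clock: 17.15
tool_pos: [0.5881, -0.0105, 0.182]
orientation: [-179.8, 0.0, -81.5]
force: [0.2, -0.4, -2.6]
opening: 0.0357
gripper_force: 30.0
```

Run:
```python
from h import *
plan([.589,.268,.175])
```

```text
at [ 0.5881 -0.0105  0.182 ] [-179.8179    0.0155  -81.5115] op 0.035706690182573934 t 17.15 j [ 18.0183  12.52   -11.2588   0.0162 -66.039   -9.5363]
shift/0.2 [-1.3766 -0.2099  0.0359] turn None
```

{"name": "carry_out", "arguments": {"deltas": [[[-0.07, -0.01, 0, 0, -0.26], [-0.2, -0.03, 0, 0, -0.26], [-0.36, -0.055, 0, 0, -0.26], [-0.54, -0.08, 0, 0, -0.26], [-0.72, -0.11, 0, 0, -0.26]]]}}

```text
clock: 17.65
tool_pos: [0.5866, 0.1365, 0.1786]
orientation: [179.9, -0.0, -81.5]
force: [0.6, 0.3, -2.3]
opening: 0.0356
gripper_force: 30.0
```

{"name": "carry_out", "arguments": {"deltas": [[[-0.17, -0.025, 0, 0, -0.26], [-0.34, -0.05, 0, 0, -0.26], [-0.5, -0.08, 0, 0, -0.26], [-0.61, -0.095, 0, 0, -0.26], [-0.65, -0.1, 0, 0, -0.26]]]}}

```text
clock: 18.15
tool_pos: [0.5874, 0.2687, 0.1785]
orientation: [179.9, -0.0, -81.4]
force: [0.0, -0.8, -2.0]
opening: 0.0361
gripper_force: 30.0
```

{"name": "carry_out", "arguments": {"deltas": [[[0, 0, 0.08, 0, -0.26], [0, 0, 0.2, 0, -0.26], [0, 0, 0.3, 0, -0.26], [0, 0, 0.37, 0, -0.26], [0, 0, 0.38, 0, -0.26]]]}}

```text
clock: 18.65
tool_pos: [0.587, 0.2653, 0.1018]
orientation: [179.8, -0.1, -81.6]
force: [-0.7, -0.8, -2.1]
opening: 0.036
gripper_force: 30.0
```

Run:
```python
from h import *
plan([.589,.268,.091])
```

```text
at [0.587  0.2653 0.1018] [179.7942  -0.1064 -81.5578] op 0.03603380574634942 t 18.65 j [ 41.6221  21.4391  -9.6863  -0.0275 -59.1051 -33.1659]
shift/0.2 [-0.0122 -0.0119  0.054 ] turn None
```

{"name": "carry_out", "arguments": {"deltas": [[[0, 0, 0.02, 0, -0.26], [0, 0, 0.04, 0, -0.26], [0, 0, 0.05, 0, -0.26], [0, 0, 0.05, 0, -0.26], [0, 0, 0.05, 0, -0.26]]]}}

```text
clock: 19.15
tool_pos: [0.5885, 0.2666, 0.0946]
orientation: [-180.0, 0.0, -81.5]
force: [-0.4, -0.6, -2.3]
opening: 0.0359
gripper_force: 30.0
```

{"name": "carry_out", "arguments": {"deltas": [[[0, 0, 0.008, 0, -0.26], [0, 0, 0.016, 0, -0.26], [0, 0, 0.02, 0, -0.26], [0, 0, 0.02, 0, -0.26]]]}}

```text
clock: 19.55
tool_pos: [0.5885, 0.2666, 0.0906]
orientation: [-180.0, 0.0, -81.5]
force: [-1.3, -0.4, 2.3]
opening: 0.0358
gripper_force: 30.0
```

{"name": "carry_out", "arguments": {"deltas": [[[0, 0, 0.004, 0, -0.26], [0, 0, 0.004, 0, -0.26]]]}}

```text
clock: 19.75
tool_pos: [0.5888, 0.2667, 0.0905]
orientation: [-179.9, 0.0, -81.5]
force: [-1.2, -0.4, 7.0]
opening: 0.0356
gripper_force: 30.0
```

Touchdown. Release and rise.

{"name": "carry_out", "arguments": {"deltas": [[[0, 0, 0, 0, 0], [0, 0, 0, 0, 0.4], [0, 0, 0, 0, 0.7], [0, 0, 0, 0, 0.7], [0, 0, 0, 0, 0.7]]]}}

```text
clock: 20.25
tool_pos: [0.5883, 0.2665, 0.0891]
orientation: [180.0, -0.0, -81.5]
force: [-0.1, 0.2, 0.6]
opening: 0.0697
gripper_force: 0.0
```

{"name": "carry_out", "arguments": {"deltas": [[[0, 0, -0.05, 0, 0.7], [0, 0, -0.15, 0, 0.7], [0, 0, -0.35, 0, 0.7], [0, 0, -0.55, 0, 0.7], [0, 0, -0.6, 0, 0.7]]]}}

```text
clock: 20.75
tool_pos: [0.5907, 0.2675, 0.2158]
orientation: [-179.6, 0.2, -81.5]
force: [0.4, -0.0, 0.3]
opening: 0.0747
gripper_force: 0.0
```

Run:
```python
from h import *
plan([.6817,.006,.16],-81.5)
p=ctrl.snapshot('wrist')
for k in('vase_mid','bottle_mid'):print([(onz(p,x['centre'],.072),x['p']) for x in ctrl.spot_point(p,k)])
```

```text
at [0.5907 0.2675 0.2158] [-179.5514    0.1642  -81.4806] op 0.0747133410128245 t 20.75 j [ 41.6468  16.844   -0.9858   0.1134 -71.705  -33.1632]
shift/0.2 [ 1.3615 -0.2543  0.277 ] turn 5.3979940149259976e-05
[(array([0.4546, 0.2745, 0.072 ]), 0.73)]
[(array([0.7264, 0.2129, 0.072 ]), 0.23)]
```

{"name": "carry_out", "arguments": {"deltas": [[[0.15, -0.03, 0, 0, 0.7], [0.35, -0.065, 0, 0, 0.7], [0.55, -0.1, 0, 0, 0.7], [0.7, -0.13, 0, 0, 0.7], [0.75, -0.14, 0, 0, 0.7]]]}}

```text
clock: 21.4
tool_pos: [0.6378, 0.1193, 0.2075]
orientation: [179.8, -0.1, -81.7]
force: [0.4, 0.4, -0.0]
opening: 0.0749
gripper_force: 0.0
```

{"name": "carry_out", "arguments": {"deltas": [[[0.2, -0.04, 0, 0, 0.7], [0.4, -0.08, 0.05, 0, 0.7], [0.6, -0.112, 0.1, 0, 0.7], [0.612, -0.114, 0.2, 0, 0.7], [0.612, -0.114, 0.2, 0, 0.7]]]}}

```text
clock: 21.9
tool_pos: [0.6763, 0.0034, 0.1647]
orientation: [179.6, 0.0, -81.7]
force: [-0.4, 0.5, -1.1]
opening: 0.0743
gripper_force: 0.0
```

Run:
```python
from h import *
p=ctrl.snapshot('wrist'); save(p,'w8')
plan([.6817,.006,.038],-81.5)
print(proj(p,np.array([.6817,.006,.066])),[(x['centre'],x['p']) for x in ctrl.spot_point(p,'cup_mid')],proj(p,np.array([.6817,.006,.038])))
```

```text
at [0.6772 0.0042 0.1668] [179.7205  -0.0069 -81.5747] op 0.07460863899447295 t 21.95 j [ 16.787   21.6384  -0.3863  -0.0364 -68.2528  -8.3481]
shift/0.2 [-0.0056 -0.0268  0.6439] turn -0.0002073627047997838
[240.9196 179.4781] [([238.8, 173.0], 0.79)] [241.225  172.7479]
```

View pics/w8.png

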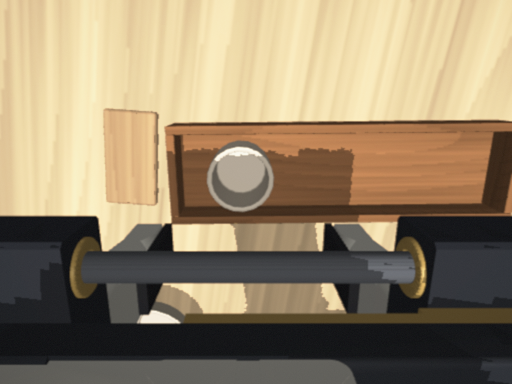

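The cup rim is centred at (240,179), as predicted. I'll descend in two steps with a narrowed opening to stay clear of the tray's end wall.

{"name": "carry_out", "arguments": {"deltas": [[[-0.005, -0.015, 0.12, 0, 0.58], [-0.005, -0.015, 0.25, 0, 0.58], [-0.005, -0.015, 0.37, 0, 0.58], [-0.005, -0.015, 0.42, 0, 0.58], [-0.005, -0.015, 0.42, 0, 0.58]]]}}

```text
clock: 22.5
tool_pos: [0.6809, 0.0069, 0.0847]
orientation: [179.9, -0.0, -81.4]
force: [-0.3, -0.2, -0.3]
opening: 0.0692
gripper_force: 0.0
```

{"name": "carry_out", "arguments": {"deltas": [[[0, 0, 0, 0, 0.58], [0, 0, 0, 0, 0.58]]]}}

```text
clock: 22.7
tool_pos: [0.6826, 0.0065, 0.0872]
orientation: [-179.8, -0.0, -81.5]
force: [0.2, -0.1, -0.3]
opening: 0.0693
gripper_force: 0.0
```

Run:
```python
from h import *
plan([.6817,.006,.042],-81.5)
```

```text
at [0.6826 0.0065 0.0872] [-179.8483   -0.0009  -81.4809] op 0.0692784134816356 t 22.7 j [ 16.8768  25.2361  -5.7372   0.0268 -58.8768  -8.3715]
shift/0.2 [0.0017 0.0056 0.2262] turn 5.29516895704142e-05
```

{"name": "carry_out", "arguments": {"deltas": [[[0.001, 0.004, 0.08, 0, 0.58], [0.001, 0.004, 0.16, 0, 0.58], [0.001, 0.004, 0.22, 0, 0.58], [0.001, 0.004, 0.226, 0, 0.58], [0.001, 0.004, 0.226, 0, 0.45]]]}}

```text
clock: 23.2
tool_pos: [0.6811, 0.0057, 0.0406]
orientation: [-180.0, -0.0, -81.5]
force: [-1.1, 0.0, 0.0]
opening: 0.0661
gripper_force: 0.0
```

{"name": "carry_out", "arguments": {"deltas": [[[0, 0, 0, 0, 0.4], [0, 0, 0, 0, 0.35], [0, 0, 0, 0, 0.3], [0, 0, 0, 0, 0.3]]]}}

```text
clock: 23.6
tool_pos: [0.6809, 0.0057, 0.0406]
orientation: [-180.0, 0.0, -81.5]
force: [0.5, 0.7, -1.1]
opening: 0.0574
gripper_force: 0.0
```

{"name": "carry_out", "arguments": {"deltas": [[[0, 0, 0, 0, 0.27], [0, 0, 0, 0, 0.24], [0, 0, 0, 0, 0.24]]]}}

```text
clock: 23.9
tool_pos: [0.6808, 0.0057, 0.0401]
orientation: [180.0, -0.0, -81.5]
force: [0.5, 0.0, 0.3]
opening: 0.0544
gripper_force: 0.0
```

Run:
```python
from h import *
p=ctrl.snapshot('wrist');s=ctrl.get_obs();print(s['opening'],s['gripper_force'],s['force'],s['tool_pos'])
I=p['color'][:,:,::-1].copy(); b=np.array([.6817,.006,0])
for z,c in((.066,(0,0,255)),(.012,(255,0,0))):
    pts=np.array([proj(p,b+[.03*np.cos(t),.03*np.sin(t),z]) for t in np.linspace(0,6.28,40)])
    cv2.polylines(I,[np.round(pts*8).astype(np.int32)],True,c,1,cv2.LINE_AA,3)
print(proj(p,s['tool_pos']))
cv2.imwrite('pics/w9.png',cv2.resize(I[110:310,110:370],None,fx=3,fy=3,interpolation=cv2.INTER_CUBIC))
```

```text
0.054217304584969664 0.0 [ 0.2546  0.3033 -0.2815] [0.6808 0.0057 0.0401]
[248.5238 214.2315]
```

View pics/w9.png

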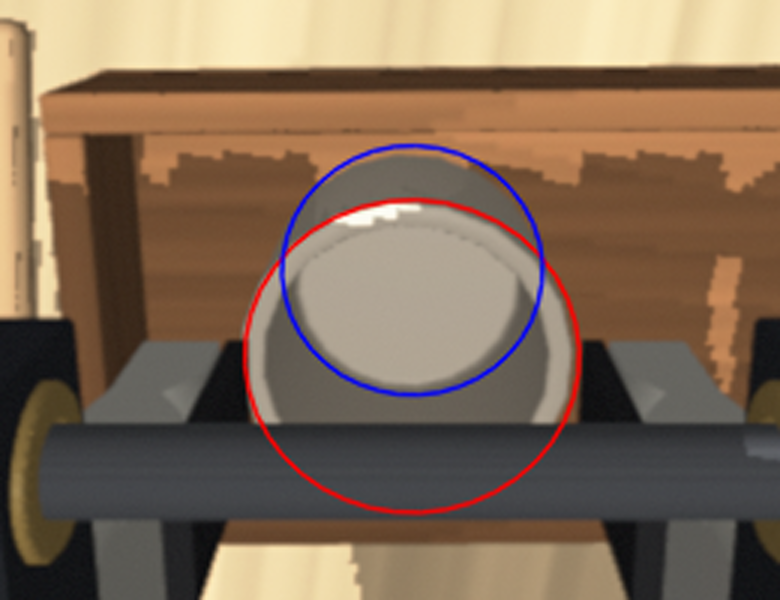

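The fingers straddle the cup, with the rim exactly where predicted and the pads right beside it. I'll close a little more in small steps and watch the force.

{"name": "carry_out", "arguments": {"deltas": [[[0, 0, 0, 0, 0.21], [0, 0, 0, 0, 0.19], [0, 0, 0, 0, 0.19]]]}}

```text
clock: 24.25
tool_pos: [0.6808, 0.0057, 0.0401]
orientation: [180.0, -0.0, -81.5]
force: [1.5, -0.6, -0.0]
opening: 0.0524
gripper_force: 0.0
```

Still no contact. This and the first bottle attempt agree: the finger ends sit about 30–35 mm higher than the stated TCP, so I was closing above the rim. I'll open and go lower.

{"name": "carry_out", "arguments": {"deltas": [[[0, 0, 0, 0, 0.6], [0, 0, 0, 0, 0.6], [0, 0, 0, 0, 0.6], [0, 0, 0, 0, 0.6]]]}}

```text
clock: 24.65
tool_pos: [0.6808, 0.0057, 0.0402]
orientation: [180.0, 0.0, -81.5]
force: [0.4, 0.7, 0.0]
opening: 0.0699
gripper_force: 0.0
```

{"name": "carry_out", "arguments": {"deltas": [[[0, -0.004, 0.03, 0, 0.6], [0, -0.004, 0.06, 0, 0.6], [0, -0.004, 0.09, 0, 0.6], [0, -0.004, 0.105, 0, 0.6], [0, -0.004, 0.105, 0, 0.6]]]}}

```text
clock: 25.15
tool_pos: [0.681, 0.0057, 0.0182]
orientation: [179.9, -0.0, -81.5]
force: [0.9, 0.3, 0.0]
opening: 0.07
gripper_force: 0.0
```

{"name": "carry_out", "arguments": {"deltas": [[[0, 0, 0, 0, 0.45], [0, 0, 0, 0, 0.4], [0, 0, 0, 0, 0.35], [0, 0, 0, 0, 0.3], [0, 0, 0, 0, 0.3]]]}}

```text
clock: 25.65
tool_pos: [0.6819, 0.0059, 0.0195]
orientation: [-180.0, 0.0, -81.5]
force: [1.1, 0.3, 0.5]
opening: 0.0591
gripper_force: 30.0
```

Held at 59 mm with 30 N. Lifting, and working out the wheel centre.

{"name": "carry_out", "arguments": {"deltas": [[[0, 0, -0.04, 0, 0.2], [0, 0, -0.12, 0, 0.2], [0, 0, -0.25, 0, 0.2], [0, 0, -0.4, 0, 0.2], [0, 0, -0.5, 0, 0.2]]]}}

```text
clock: 26.15
tool_pos: [0.6821, 0.0058, 0.1218]
orientation: [-179.9, -0.0, -81.5]
force: [0.4, 0.1, -1.0]
opening: 0.0591
gripper_force: 30.0
```

{"name": "carry_out", "arguments": {"deltas": [[[0, 0, -0.1, 0, 0.2], [0, 0, -0.2, 0, 0.2], [0, 0, -0.22, 0, 0.2]]]}}

```text
clock: 26.45
tool_pos: [0.6828, 0.0059, 0.1664]
orientation: [-179.8, -0.0, -81.5]
force: [0.2, 0.0, -0.9]
opening: 0.0595
gripper_force: 30.0
```

Run:
```python
from h import *
import pickle; a,b=pickle.load(open('v1.pkl','rb'))
g=cv2.cvtColor(cv2.imread('pics/top.png'),cv2.COLOR_BGR2GRAY)
h=cv2.HoughCircles(g[180:290,330:430],cv2.HOUGH_GRADIENT,1.5,5,param1=80,param2=25,minRadius=10,maxRadius=45)
print('top circles',[(np.round(c[:2]+[330,180],1),c[2],onz(b,c[:2]+[330,180],.06)) for c in h[0][:5]])
p=ctrl.snapshot('scene')
for k in ('wheel_top',): 
  for x in ctrl.spot_point(p,k): print(x['centre'],x['p'],onz(p,x['centre'],.06))
print(tri([(b,[379,232.7]),(p,[158.6,147.3])]))
plan([.492,-.284,.17],-81.5);s=ctrl.get_obs();print(s['force'],s['gripper_force'])
```

```text
top circles [(array([377.2, 234.8]), np.float32(30.7), array([ 0.4874, -0.2805,  0.06  ])), (array([366.8, 233.2]), np.float32(30.849998), array([ 0.4913, -0.256 ,  0.06  ])), (array([374.2, 224.2]), np.float32(29.2), array([ 0.5124, -0.2749,  0.06  ])), (array([371.2, 240.8]), np.float32(30.849998), array([ 0.4735, -0.2655,  0.06  ])), (array([362.2, 236.2]), np.float32(27.55), array([ 0.4843, -0.245 ,  0.06  ]))]
[157.6, 148.6] 0.66 [ 0.5029 -0.2841  0.06  ]
(array([ 0.4931, -0.2868,  0.0528]), [np.float64(0.00010646366438894761), np.float64(0.00010646366438924456)])
at [0.6817 0.0059 0.1638] [-179.9285    0.0245  -81.5242] op 0.0590644678948277 t 26.55 j [ 16.8299  21.9285  -0.3505  -0.015  -67.6467  -8.3485]
shift/0.2 [ 1.294   1.1516 -0.0328] turn -6.732418883643731e-05
[ 0.3596  0.9597 -1.1138] 29.999598786234856
```

{"name": "carry_out", "arguments": {"deltas": [[[0.04, 0.05, 0, 0, 0.2], [0.11, 0.15, 0, 0, 0.2], [0.22, 0.29, 0, 0, 0.2], [0.34, 0.45, 0, 0, 0.2], [0.46, 0.6, 0, 0, 0.2]]]}}

```text
clock: 27.05
tool_pos: [0.5737, -0.1041, 0.1615]
orientation: [179.8, 0.0, -81.5]
force: [0.9, -1.3, -0.4]
opening: 0.0587
gripper_force: 30.0
```

{"name": "carry_out", "arguments": {"deltas": [[[0.09, 0.12, 0, 0, 0.2], [0.15, 0.21, 0, 0, 0.2], [0.19, 0.26, 0, 0, 0.2], [0.2, 0.27, 0, 0, 0.2], [0.2, 0.27, 0, 0, 0.2]]]}}

```text
clock: 27.55
tool_pos: [0.5293, -0.1504, 0.1631]
orientation: [-180.0, -0.0, -81.5]
force: [0.0, 0.3, -1.5]
opening: 0.059
gripper_force: 30.0
```

Run:
```python
from h import *
p=ctrl.snapshot('wrist'); save(p,'w10'); plan([.492,-.284,.17])
pr=proj(p,np.array([.493,-.285,.06]));print('pred',pr)
for x in ctrl.spot_point(p,'wheel_top'): print('spot',x['centre'],x['p'],onz(p,x['centre'],.06))
for l in ctrl.silhouettes(p,'wheel_top')[:2]:
  m=l['mask'].astype(np.uint8);c=max(cv2.findContours(m,0,2)[0],key=cv2.contourArea);e=cv2.fitEllipse(c);print(l['p'],e,cv2.boundingRect(c),onz(p,e[0],.06))
```

```text
at [ 0.5296 -0.1501  0.163 ] [-179.9909   -0.0024  -81.5067] op 0.0589785871106404 t 27.6 j [  4.5694   9.8814 -17.2223   0.002  -62.8872   3.923 ]
shift/0.2 [ 0.6344  0.285  -0.0349] turn None
pred [317.3684  21.8374]
spot [319.4, 22.6] 0.78 [ 0.4913 -0.2847  0.06  ]
0.72 ((316.4963684082031, 10.917190551757812), (219.9940948486328, 246.17218017578125), 14.718703269958496) (206, 0, 222, 134) [ 0.4953 -0.2927  0.06  ]
```

View pics/w10.png

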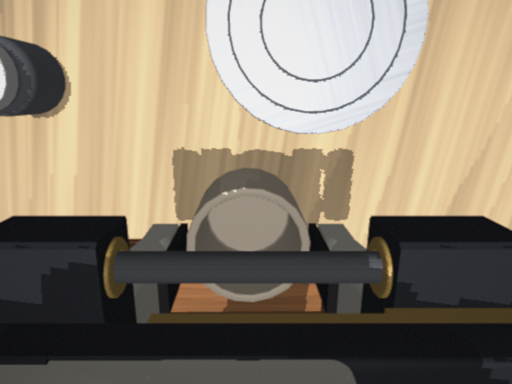

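The wheel's inner ring spans columns 261–374 and the disc 206–428, so the centre is at column 317, as predicted, giving (0.492, -0.285). The cup is held upright.

{"name": "carry_out", "arguments": {"deltas": [[[0.06, 0.03, 0, 0, 0.2], [0.18, 0.08, 0, 0, 0.2], [0.34, 0.15, 0, 0, 0.2], [0.5, 0.22, 0, 0, 0.2], [0.6, 0.27, 0, 0, 0.2]]]}}

```text
clock: 28.2
tool_pos: [0.4928, -0.2789, 0.1629]
orientation: [180.0, -0.0, -81.5]
force: [1.0, 0.3, -1.2]
opening: 0.0586
gripper_force: 30.0
```

{"name": "carry_out", "arguments": {"deltas": [[[0.035, 0.015, 0.05, 0, 0.2], [0.04, 0.015, 0.15, 0, 0.2], [0.04, 0.015, 0.27, 0, 0.2], [0.04, 0.015, 0.37, 0, 0.2], [0.04, 0.015, 0.4, 0, 0.2]]]}}

```text
clock: 28.7
tool_pos: [0.4899, -0.2846, 0.0803]
orientation: [179.8, 0.1, -81.5]
force: [-1.1, 1.2, -1.7]
opening: 0.0591
gripper_force: 30.0
```

{"name": "carry_out", "arguments": {"deltas": [[[0, 0, 0, 0, 0.2], [0, 0, 0, 0, 0.2]]]}}

```text
clock: 28.9
tool_pos: [0.4922, -0.2855, 0.0838]
orientation: [-180.0, -0.0, -81.5]
force: [0.7, -0.4, -0.2]
opening: 0.059
gripper_force: 30.0
```

Run:
```python
from h import *
plan([.492,-.285,.0695])
```

```text
at [ 0.4922 -0.2855  0.0838] [-179.9637   -0.0343  -81.4768] op 0.059045416173315456 t 28.9 j [-10.3975  15.753  -20.9066   0.0257 -53.2949  18.9053]
shift/0.2 [-0.0025  0.0006  0.0717] turn None
```

{"name": "carry_out", "arguments": {"deltas": [[[-0.002, 0, 0.025, 0, 0.2], [-0.002, 0, 0.045, 0, 0.2], [-0.002, 0, 0.058, 0, 0.2], [-0.002, 0, 0.064, 0, 0.2], [-0.002, 0, 0.066, 0, 0.2]]]}}

```text
clock: 29.4
tool_pos: [0.4913, -0.285, 0.0699]
orientation: [180.0, 0.0, -81.5]
force: [-0.5, -0.7, -1.5]
opening: 0.0589
gripper_force: 30.0
```

{"name": "carry_out", "arguments": {"deltas": [[[0, 0, 0.005, 0, 0.2], [0, 0, 0.007, 0, 0.2], [0, 0, 0.007, 0, 0.2]]]}}

```text
clock: 29.7
tool_pos: [0.4916, -0.2852, 0.0694]
orientation: [-180.0, -0.0, -81.5]
force: [-1.8, 1.3, 4.7]
opening: 0.0594
gripper_force: 30.0
```

Touchdown on the wheel. Release and rise.

{"name": "carry_out", "arguments": {"deltas": [[[0, 0, 0, 0, 0.5], [0, 0, 0, 0, 0.9], [0, 0, 0, 0, 0.9], [0, 0, 0, 0, 0.9], [0, 0, 0, 0, 0.9]]]}}

```text
clock: 30.2
tool_pos: [0.4914, -0.285, 0.0685]
orientation: [180.0, -0.0, -81.5]
force: [-0.3, 0.2, -0.1]
opening: 0.0827
gripper_force: 0.0
```

{"name": "carry_out", "arguments": {"deltas": [[[0, 0, -0.05, 0, 0.9], [0, 0, -0.2, 0, 0.9], [0, 0, -0.4, 0, 0.9], [0, 0, -0.6, 0, 0.9], [0, 0, -0.75, 0, 0.9]]]}}

```text
clock: 30.7
tool_pos: [0.4919, -0.2854, 0.2223]
orientation: [-179.8, -0.1, -81.5]
force: [0.7, -0.7, 0.5]
opening: 0.0832
gripper_force: 0.0
```

Run:
```python
from h import *
p=ctrl.snapshot('wrist')
for k,z in(('cup_mid',.088),('wheel_top',.06)):
  for x in ctrl.spot_point(p,k)[:2]: print(k,x['p'],onz(p,x['centre'],z))
for l in ctrl.silhouettes(p,'wheel_top')[:1]:
  m=l['mask'].astype(np.uint8);c=max(cv2.findContours(m,0,2)[0],key=cv2.contourArea);e=cv2.fitEllipse(c);print(e,onz(p,e[0],.06))
plan([.589,.267,.22])
```

```text
cup_mid 0.62 [ 0.4946 -0.2833  0.088 ]
((246.49807739257812, 159.1351776123047), (164.01100158691406, 165.85336303710938), 85.88245391845703) [ 0.4947 -0.2906  0.06  ]
at [ 0.4916 -0.285   0.2198] [-179.8746   -0.0301  -81.5236] op 0.0831881049704275 t 30.9 j [-10.3852   9.3047 -10.2791  -0.0128 -70.2878  18.8659]
shift/0.2 [-2.6581 -0.8883 -0.0004] turn None
```

{"name": "carry_out", "arguments": {"deltas": [[[-0.2, -0.07, 0, 0, 0.7], [-0.43, -0.14, 0, 0, 0.7], [-0.66, -0.22, 0, 0, 0.7], [-0.89, -0.3, 0, 0, 0.7]]]}}

```text
clock: 31.3
tool_pos: [0.5236, -0.0986, 0.2175]
orientation: [179.9, 0.0, -81.6]
force: [0.9, 0.4, 0.5]
opening: 0.0747
gripper_force: 0.0
```

{"name": "carry_out", "arguments": {"deltas": [[[-0.22, -0.07, 0, 0, 0.7], [-0.45, -0.15, 0, 0, 0.7], [-0.67, -0.22, 0, 0, 0.7], [-0.89, -0.3, 0, 0, 0.7]]]}}

```text
clock: 31.7
tool_pos: [0.5567, 0.0865, 0.2176]
orientation: [179.9, -0.0, -81.5]
force: [0.9, 0.6, -0.0]
opening: 0.0744
gripper_force: 0.0
```

{"name": "carry_out", "arguments": {"deltas": [[[-0.22, -0.07, 0, 0, 0.7], [-0.45, -0.15, 0, 0, 0.7], [-0.67, -0.22, 0, 0, 0.7], [-0.87, -0.29, 0, 0, 0.7], [-0.87, -0.29, 0, 0, 0.7]]]}}

```text
clock: 32.2
tool_pos: [0.5889, 0.2696, 0.2157]
orientation: [179.8, -0.1, -81.3]
force: [-0.3, -0.9, 0.2]
opening: 0.0743
gripper_force: 0.0
```

Run:
```python
from h import *
plan([.5885,.2666,.082])
p=ctrl.snapshot('wrist')
for k,z in(('bottle_mid',.072),('vase_mid',.072)):
  for x in ctrl.spot_point(p,k)[:2]: print(k,x['p'],onz(p,x['centre'],z))
```

```text
at [0.5889 0.2696 0.2157] [179.8294  -0.0793 -81.3151] op 0.07429120316538412 t 32.2 j [ 41.8042  17.2307  -0.3884  -0.0281 -72.5672 -33.1109]
shift/0.2 [0.0135 0.0022 0.6688] turn None
bottle_mid 0.98 [0.5876 0.2642 0.072 ]
vase_mid 0.76 [0.4551 0.2772 0.072 ]
```

{"name": "carry_out", "arguments": {"deltas": [[[0.008, 0, 0.15, 0, 0.7], [0.012, 0, 0.33, 0, 0.7], [0.012, 0, 0.5, 0, 0.6], [0.012, 0, 0.6, 0, 0.5], [0.012, 0, 0.63, 0, 0.4]]]}}

```text
clock: 32.85
tool_pos: [0.588, 0.2605, 0.0899]
orientation: [179.8, -0.1, -81.6]
force: [0.4, 0.4, 0.2]
opening: 0.0635
gripper_force: 0.0
```

{"name": "carry_out", "arguments": {"deltas": [[[0, 0, 0, 0, 0.2], [0, 0, 0, 0, 0.1], [0, 0, 0, 0, 0.1]]]}}

```text
clock: 33.15
tool_pos: [0.5905, 0.2634, 0.0943]
orientation: [-179.9, 0.1, -81.5]
force: [0.1, 0.1, 0.7]
opening: 0.0491
gripper_force: 0.0
```

Run:
```python
from h import *
plan([.5885,.2666,.082])
```

```text
at [0.5905 0.2634 0.0943] [-179.8643    0.0669  -81.5259] op 0.04906100817075051 t 33.15 j [ 41.3048  21.7875 -10.2504   0.0206 -57.8118 -32.8417]
shift/0.2 [-0.0174  0.0076  0.0616] turn None
```

{"name": "carry_out", "arguments": {"deltas": [[[-0.016, 0.008, 0, 0, 0.1], [-0.016, 0.008, 0.015, 0, 0.1], [-0.016, 0.008, 0.035, 0, 0.1], [-0.016, 0.008, 0.05, 0, 0.1], [-0.016, 0.008, 0.05, 0, 0.1]]]}}

```text
clock: 33.65
tool_pos: [0.5872, 0.2657, 0.0818]
orientation: [179.9, -0.0, -81.5]
force: [0.4, 0.1, 0.6]
opening: 0.0482
gripper_force: 0.0
```

{"name": "carry_out", "arguments": {"deltas": [[[0, 0, 0, 0, 0], [0, 0, 0, 0, -0.1], [0, 0, 0, 0, -0.15], [0, 0, 0, 0, -0.2], [0, 0, 0, 0, -0.25]]]}}

```text
clock: 34.15
tool_pos: [0.5877, 0.2661, 0.0827]
orientation: [-180.0, 0.0, -81.5]
force: [0.4, 0.6, -0.4]
opening: 0.0359
gripper_force: 30.0
```

{"name": "carry_out", "arguments": {"deltas": [[[0, 0, 0, 0, -0.28], [0, 0, 0, 0, -0.28]]]}}

```text
clock: 34.35
tool_pos: [0.5877, 0.266, 0.0827]
orientation: [-180.0, 0.0, -81.5]
force: [1.2, 0.5, -0.0]
opening: 0.0359
gripper_force: 30.0
```

{"name": "carry_out", "arguments": {"deltas": [[[0, 0, -0.03, 0, -0.28], [0, 0, -0.1, 0, -0.28], [0, 0, -0.22, 0, -0.28], [0, 0, -0.36, 0, -0.28], [0, 0, -0.45, 0, -0.28]]]}}

```text
clock: 34.85
tool_pos: [0.5882, 0.2663, 0.1759]
orientation: [-179.9, 0.1, -81.5]
force: [0.2, -0.8, -1.9]
opening: 0.0363
gripper_force: 30.0
```

Run:
```python
from h import *
plan([.5877,-.0112,.17],-81.5);s=ctrl.get_obs();print(s['force'],s['gripper_force'])
```

```text
at [0.5882 0.2663 0.1759] [-179.8576    0.0562  -81.5032] op 0.03632979261073831 t 34.85 j [ 41.6599  18.1178  -4.3976   0.0334 -67.3347 -33.176 ]
shift/0.2 [1.372  0.2076 0.0277] turn -8.911051412102072e-06
[ 0.1615 -0.7875 -1.9315] 29.99967260984704
```

{"name": "carry_out", "arguments": {"deltas": [[[0.07, 0.01, 0, 0, -0.28], [0.2, 0.03, 0, 0, -0.28], [0.36, 0.055, 0, 0, -0.28], [0.54, 0.08, 0, 0, -0.28], [0.72, 0.11, 0, 0, -0.28]]]}}

```text
clock: 35.35
tool_pos: [0.5861, 0.1184, 0.1722]
orientation: [179.9, -0.0, -81.5]
force: [0.8, -0.9, -1.9]
opening: 0.0359
gripper_force: 30.0
```

{"name": "carry_out", "arguments": {"deltas": [[[0.17, 0.025, 0, 0, -0.28], [0.34, 0.05, 0, 0, -0.28], [0.5, 0.075, 0, 0, -0.28], [0.61, 0.09, 0, 0, -0.28], [0.65, 0.097, 0, 0, -0.28]]]}}

```text
clock: 35.85
tool_pos: [0.5859, -0.0137, 0.1723]
orientation: [179.9, -0.0, -81.7]
force: [0.8, -0.2, -2.6]
opening: 0.036
gripper_force: 30.0
```

{"name": "carry_out", "arguments": {"deltas": [[[0, 0, 0, 0, -0.28], [0, 0, 0, 0, -0.28]]]}}

```text
clock: 36.05
tool_pos: [0.5868, -0.0109, 0.1724]
orientation: [180.0, 0.0, -81.5]
force: [0.7, 0.4, -2.4]
opening: 0.0362
gripper_force: 30.0
```

Run:
```python
from h import *
plan([.5877,-.0112,.0810],-81.5)
```

```text
at [ 0.5868 -0.0109  0.1724] [179.9884   0.0165 -81.5385] op 0.03622976315291897 t 36.05 j [ 17.9994  12.9115 -12.0248  -0.02   -65.0724  -9.5295]
shift/0.2 [ 0.0024 -0.0043  0.4571] turn -0.00010692116542306469
```

{"name": "carry_out", "arguments": {"deltas": [[[0, -0.004, 0.08, 0, -0.28], [0, -0.004, 0.2, 0, -0.28], [0, -0.004, 0.31, 0, -0.28], [0, -0.004, 0.39, 0, -0.28], [0, -0.004, 0.42, 0, -0.28]]]}}

```text
clock: 36.55
tool_pos: [0.5866, -0.01, 0.0866]
orientation: [179.8, 0.0, -81.4]
force: [0.5, -0.4, -2.8]
opening: 0.0358
gripper_force: 30.0
```

{"name": "carry_out", "arguments": {"deltas": [[[0, 0, 0, 0, -0.28], [0, 0, 0.01, 0, -0.28], [0, 0, 0.01, 0, -0.28]]]}}

```text
clock: 36.85
tool_pos: [0.5884, -0.0106, 0.0873]
orientation: [-179.9, 0.0, -81.5]
force: [0.5, -0.6, -1.8]
opening: 0.0361
gripper_force: 30.0
```

Run:
```python
from h import *
plan([.5877,-.0112,.0810],-81.5)
```

```text
at [ 0.5884 -0.0106  0.0873] [-179.9221    0.0104  -81.4983] op 0.03609052831289369 t 36.85 j [ 17.9902  17.2211 -18.229    0.0031 -54.4714  -9.4903]
shift/0.2 [0.0024 0.0039 0.0316] turn 4.625587881513917e-06
```

{"name": "carry_out", "arguments": {"deltas": [[[0.002, 0.003, 0.012, 0, -0.28], [0.002, 0.003, 0.022, 0, -0.28], [0.002, 0.003, 0.028, 0, -0.28], [0.002, 0.003, 0.028, 0, -0.28]]]}}

```text
clock: 37.25
tool_pos: [0.5871, -0.0116, 0.0808]
orientation: [180.0, -0.0, -81.5]
force: [0.1, 0.1, -1.9]
opening: 0.0359
gripper_force: 30.0
```

{"name": "carry_out", "arguments": {"deltas": [[[0, 0, 0.006, 0, -0.28], [0, 0, 0.006, 0, -0.28]]]}}

```text
clock: 37.45
tool_pos: [0.5877, -0.0116, 0.0805]
orientation: [-180.0, -0.0, -81.5]
force: [-1.6, 0.3, 4.2]
opening: 0.036
gripper_force: 30.0
```

Touchdown in the tray at the original spot. Release, rise, and head back for the vase.

{"name": "carry_out", "arguments": {"deltas": [[[0, 0, 0, 0, 0], [0, 0, 0, 0, 0.4], [0, 0, 0, 0, 0.6], [0, 0, 0, 0, 0.6], [0, 0, 0, 0, 0.6]]]}}

```text
clock: 37.95
tool_pos: [0.5872, -0.0115, 0.0796]
orientation: [180.0, 0.0, -81.5]
force: [0.7, -0.9, -0.5]
opening: 0.0682
gripper_force: 0.0
```

{"name": "carry_out", "arguments": {"deltas": [[[0, 0, -0.05, 0, 0.6], [0, 0, -0.2, 0, 0.7], [0, 0, -0.4, 0, 0.9], [0, 0, -0.6, 0, 0.9], [0, 0, -0.65, 0, 0.9]]]}}

```text
clock: 38.45
tool_pos: [0.5898, -0.0114, 0.2159]
orientation: [-179.5, -0.0, -81.5]
force: [0.2, 0.2, -0.2]
opening: 0.083
gripper_force: 0.0
```

Run:
```python
from h import *
p=ctrl.snapshot('wrist')
for x in ctrl.spot_point(p,'bottle_mid')[:2]: print(x['p'],onz(p,x['centre'],.07),x['centre'],proj(p,np.array([.5877,-.0105,.07])))
plan([.4543,.2752,.2],-81.5)
```

```text
0.79 [ 0.5902 -0.0097  0.07  ] [248.6, 168.7] [251.0991 168.2869]
at [ 0.5886 -0.0112  0.2128] [-179.7065    0.0254  -81.5076] op 0.08316234376742199 t 38.55 j [ 17.9375  11.3814  -8.6211   0.0246 -69.7037  -9.4537]
shift/0.2 [-1.5156  0.4529  0.0625] turn -2.1078589079258514e-05
```

Bottle is back within about 3 mm. Now the vase.

{"name": "carry_out", "arguments": {"deltas": [[[-0.18, 0.05, 0, 0, 0.9], [-0.38, 0.11, 0, 0, 0.9], [-0.6, 0.18, 0, 0, 0.9], [-0.8, 0.24, 0, 0, 0.9]]]}}

```text
clock: 38.95
tool_pos: [0.5145, 0.1406, 0.2085]
orientation: [179.9, -0.0, -81.6]
force: [1.9, 0.9, 0.5]
opening: 0.0831
gripper_force: 0.0
```

{"name": "carry_out", "arguments": {"deltas": [[[-0.22, 0.07, 0, 0, 0.9], [-0.43, 0.13, 0, 0, 0.9], [-0.63, 0.19, 0, 0, 0.9], [-0.71, 0.212, 0, 0, 0.9], [-0.715, 0.213, 0, 0, 0.9]]]}}

```text
clock: 39.45
tool_pos: [0.4517, 0.2761, 0.2087]
orientation: [179.9, -0.1, -81.4]
force: [-0.0, -0.4, 0.3]
opening: 0.0832
gripper_force: 0.0
```

{"name": "carry_out", "arguments": {"deltas": [[[0, 0, 0.05, 0, 0.9], [0, 0, 0.1, 0, 0.9]]]}}

```text
clock: 39.65
tool_pos: [0.453, 0.2738, 0.1885]
orientation: [180.0, -0.0, -81.6]
force: [0.3, -0.5, -0.1]
opening: 0.0834
gripper_force: 0.0
```

Run:
```python
from h import *
p=ctrl.snapshot('wrist')
for x in ctrl.spot_point(p,'vase_mid')[:3]: print(x['p'],onz(p,x['centre'],.072),x['centre'],proj(p,np.array([.4543,.2752,.072])))
plan([.4543,.2752,.078],-81.5)
```

```text
0.8 [0.4579 0.2747 0.072 ] [242.8, 173.4] [246.4685 174.4988]
at [0.4523 0.2729 0.1874] [179.8197  -0.1207 -81.6199] op 0.08363214608244902 t 39.75 j [ 52.3581   6.8448 -17.5359  -0.0421 -65.8329 -43.9609]
shift/0.2 [-0.0111 -0.0131  0.5468] turn -0.0003330275323589168
```

{"name": "carry_out", "arguments": {"deltas": [[[-0.008, -0.008, 0.12, 0, 0.9], [-0.008, -0.008, 0.25, 0, 0.9], [-0.008, -0.008, 0.37, 0, 0.9], [-0.008, -0.008, 0.48, 0, 0.9], [-0.008, -0.008, 0.54, 0, 0.9]]]}}

```text
clock: 40.25
tool_pos: [0.4539, 0.275, 0.0798]
orientation: [179.9, -0.1, -81.6]
force: [0.5, -0.7, 0.1]
opening: 0.0834
gripper_force: 0.0
```

{"name": "carry_out", "arguments": {"deltas": [[[0, 0, 0, 0, 0.6], [0, 0, 0, 0, 0.5], [0, 0, 0, 0, 0.5]]]}}

```text
clock: 40.55
tool_pos: [0.4551, 0.2772, 0.083]
orientation: [-179.9, 0.1, -81.5]
force: [-0.5, -0.5, -0.1]
opening: 0.0676
gripper_force: 0.0
```

Run:
```python
from h import *
plan([.4543,.2752,.075],-81.5)
```

```text
at [0.4551 0.2772 0.083 ] [-179.9086    0.0644  -81.5203] op 0.06757713222949525 t 40.55 j [ 52.4543  12.5949 -25.4612   0.0218 -51.8335 -43.9881]
shift/0.2 [0.0091 0.0054 0.0398] turn -5.6251610080851025e-05
```

{"name": "carry_out", "arguments": {"deltas": [[[0.009, 0.004, 0.02, 0, 0.5], [0.009, 0.004, 0.035, 0, 0.5], [0.009, 0.004, 0.035, 0, 0.4], [0.009, 0.004, 0.035, 0, 0.35], [0.009, 0.004, 0.035, 0, 0.3]]]}}

```text
clock: 41.05
tool_pos: [0.4537, 0.2747, 0.0747]
orientation: [180.0, -0.0, -81.5]
force: [-0.4, 0.8, -0.9]
opening: 0.0601
gripper_force: 30.0
```

{"name": "carry_out", "arguments": {"deltas": [[[0, 0, 0, 0, 0.25], [0, 0, 0, 0, 0.2], [0, 0, 0, 0, 0.2]]]}}

```text
clock: 41.35
tool_pos: [0.4537, 0.2747, 0.0747]
orientation: [180.0, -0.0, -81.5]
force: [-0.2, 0.1, 0.3]
opening: 0.0598
gripper_force: 30.0
```

{"name": "carry_out", "arguments": {"deltas": [[[0, 0, -0.03, 0, 0.2], [0, 0, -0.1, 0, 0.2], [0, 0, -0.22, 0, 0.2], [0, 0, -0.36, 0, 0.2], [0, 0, -0.45, 0, 0.2]]]}}

```text
clock: 41.85
tool_pos: [0.4541, 0.2751, 0.1669]
orientation: [-179.9, 0.1, -81.5]
force: [0.4, 0.6, -2.6]
opening: 0.0601
gripper_force: 30.0
```

Run:
```python
from h import *
plan([.4857,-.0202,.165],-81.5);s=ctrl.get_obs();print(s['force'],s['gripper_force'])
```

```text
at [0.4541 0.2751 0.1669] [-179.9237    0.0556  -81.508 ] op 0.060126843959036856 t 41.85 j [ 52.3912   7.7805 -19.2616   0.0144 -62.8644 -43.9058]
shift/0.2 [1.4835 0.062  0.0079] turn -2.2163621217904013e-05
[ 0.3841  0.6103 -2.6091] 29.99867783859372
```

{"name": "carry_out", "arguments": {"deltas": [[[0.07, 0, 0, 0, 0.2], [0.2, 0.01, 0, 0, 0.2], [0.37, 0.015, 0, 0, 0.2], [0.56, 0.023, 0, 0, 0.2], [0.75, 0.031, 0, 0, 0.2]]]}}

```text
clock: 42.35
tool_pos: [0.4688, 0.1234, 0.1638]
orientation: [179.9, -0.0, -81.5]
force: [0.5, -1.0, -3.5]
opening: 0.06
gripper_force: 30.0
```

{"name": "carry_out", "arguments": {"deltas": [[[0.19, 0.01, 0, 0, 0.2], [0.37, 0.016, 0, 0, 0.2], [0.55, 0.024, 0, 0, 0.2], [0.68, 0.03, 0, 0, 0.2], [0.733, 0.031, 0, 0, 0.2]]]}}

```text
clock: 42.85
tool_pos: [0.484, -0.0231, 0.1638]
orientation: [179.9, -0.0, -81.7]
force: [0.5, 1.3, -3.1]
opening: 0.0599
gripper_force: 30.0
```

{"name": "carry_out", "arguments": {"deltas": [[[0, 0, 0, 0, 0.2], [0, 0, 0, 0, 0.2]]]}}

```text
clock: 43.05
tool_pos: [0.4849, -0.0204, 0.1643]
orientation: [180.0, 0.0, -81.6]
force: [-0.3, 0.7, -3.0]
opening: 0.0599
gripper_force: 30.0
```

Run:
```python
from h import *
plan([.4857,-.0202,.0730],-81.5)
```

```text
at [ 0.4849 -0.0204  0.1643] [179.9581   0.0141 -81.5644] op 0.059923810730799235 t 43.05 j [ 20.8507   3.5119 -24.4923  -0.0257 -62.0337 -12.403 ]
shift/0.2 [-0.0002 -0.0046  0.4564] turn -0.00017876006548599814
```

{"name": "carry_out", "arguments": {"deltas": [[[0, -0.002, 0.08, 0, 0.2], [0, -0.002, 0.2, 0, 0.2], [0, -0.002, 0.31, 0, 0.2], [0, -0.002, 0.39, 0, 0.2], [0, -0.002, 0.42, 0, 0.2]]]}}

```text
clock: 43.55
tool_pos: [0.4844, -0.0196, 0.0791]
orientation: [179.8, -0.0, -81.4]
force: [0.0, -0.1, -3.2]
opening: 0.06
gripper_force: 30.0
```

{"name": "carry_out", "arguments": {"deltas": [[[0, 0, 0, 0, 0.2], [0, 0, 0.01, 0, 0.2], [0, 0, 0.01, 0, 0.2]]]}}

```text
clock: 43.85
tool_pos: [0.4862, -0.02, 0.0794]
orientation: [-179.9, 0.0, -81.5]
force: [0.1, -0.2, -3.5]
opening: 0.06
gripper_force: 30.0
```

Run:
```python
from h import *
plan([.4857,-.0202,.0730],-81.5)
```

```text
at [ 0.4862 -0.02    0.0794] [-179.9281    0.0115  -81.4906] op 0.06002737494071184 t 43.85 j [ 20.8663   8.664  -31.1583   0.0054 -50.105  -12.3604]
shift/0.2 [0.0008 0.0028 0.0321] turn 2.6005988236792948e-05
```

{"name": "carry_out", "arguments": {"deltas": [[[0, 0.002, 0.012, 0, 0.2], [0, 0.002, 0.022, 0, 0.2], [0, 0.002, 0.029, 0, 0.2], [0, 0.002, 0.029, 0, 0.2]]]}}

```text
clock: 44.25
tool_pos: [0.4852, -0.0205, 0.0728]
orientation: [180.0, -0.0, -81.5]
force: [-0.3, -1.0, -3.8]
opening: 0.0598
gripper_force: 30.0
```

{"name": "carry_out", "arguments": {"deltas": [[[0, 0, 0.006, 0, 0.2], [0, 0, 0.006, 0, 0.2]]]}}

```text
clock: 44.45
tool_pos: [0.4855, -0.0206, 0.0726]
orientation: [-180.0, -0.0, -81.5]
force: [-3.7, 0.8, 5.6]
opening: 0.0602
gripper_force: 30.0
```

Touchdown. Release to a modest opening so the far finger stays clear of the bottle, then rise.

{"name": "carry_out", "arguments": {"deltas": [[[0, 0, 0, 0, 0.5], [0, 0, 0, 0, 0.75], [0, 0, 0, 0, 0.75], [0, 0, 0, 0, 0.75], [0, 0, 0, 0, 0.75]]]}}

```text
clock: 44.95
tool_pos: [0.4854, -0.0204, 0.0718]
orientation: [-180.0, -0.0, -81.5]
force: [0.7, -0.2, 0.7]
opening: 0.0769
gripper_force: 0.0
```

{"name": "carry_out", "arguments": {"deltas": [[[0, 0, -0.04, 0, 0.75], [0, 0, -0.15, 0, 0.75], [0, 0, -0.35, 0, 0.75], [0, 0, -0.6, 0, 0.75], [0, 0, -0.8, 0, 0.75]]]}}

```text
clock: 45.45
tool_pos: [0.4855, -0.0206, 0.2352]
orientation: [-179.9, -0.0, -81.5]
force: [1.3, -0.6, -0.4]
opening: 0.0765
gripper_force: 0.0
```

{"name": "carry_out", "arguments": {"deltas": [[[0, 0, -0.15, 0, 0.75], [0, 0, -0.2, 0, 0.75], [0, 0, -0.2, 0, 0.75]]]}}

```text
clock: 45.75
tool_pos: [0.486, -0.0203, 0.2736]
orientation: [-179.8, 0.0, -81.5]
force: [0.1, 0.8, 0.1]
opening: 0.0766
gripper_force: 0.0
```

Run:
```python
from h import *
s=ctrl.get_obs();print(s['tool_pos'],s['opening'],s['clock'],s['qvel'])
p=ctrl.snapshot('wrist');q=ctrl.snapshot('scene')
for k,z in(('vase_mid',.07),('bottle_mid',.07),('cup_mid',.088),('wheel_top',.06),('bowl',0),('jar',0),('rib',0)):
  for n,P in(('w',p),('s',q)):
    for x in ctrl.spot_point(P,k)[:3]: print(k,n,round(x['p'],2),onz(P,x['centre'],z)[:2])
```

```text
[ 0.486  -0.0203  0.2736] 0.07664804027931797 45.75 [-0.0343  1.6601 -3.3869 -1.0441  1.8714  0.0032]
vase_mid w 0.94 [0.3499 0.0531]
vase_mid w 0.88 [ 0.3559 -0.0438]
vase_mid w 0.63 [ 0.4872 -0.0188]
vase_mid s 0.69 [ 0.4939 -0.0244]
vase_mid s 0.65 [ 0.3535 -0.0493]
bottle_mid w 0.92 [ 0.5905 -0.0121]
bottle_mid w 0.26 [0.7548 0.0006]
bottle_mid s 0.55 [ 0.5817 -0.0078]
cup_mid s 0.6 [ 0.4926 -0.2907]
wheel_top s 0.8 [ 0.4942 -0.2846]
bowl s 0.88 [0.7551 0.2125]
jar s 0.95 [ 0.7544 -0.2065]
rib w 0.93 [0.7993 0.018 ]
rib s 0.7 [0.7892 0.0028]
```

Everything is in place, so I'm handing in.

```bash
python3 -c "
from plant import ctrl
print(ctrl.close_job())"
```

```text
the job is handed in; nothing more can be done
None
```

The job is handed in (the verdict was not shown): the cup stands on the banding wheel about 6 mm or less from its centre, and both tall pots are back in the tray within a few millimetres of where they stood. On the first try for the bottle the fingers closed above its lip and pressed on it, so it leaned slightly and then stood upright again in its place.

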